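Slide a tray of glasses across the gap onto the far stand

TASK

Take the tray of glasses by its upright grip and slide it, without lifting it off, from the stand it is on straight across the gap onto the far stand, holding its tail so that the nose neither sags into the gap nor tips up. Feel for the clamped stop bar, press the tray firmly square up against it without shoving the bar along, then let go. Keep the glasses standing and leave the things around alone.

Things in the scene. Friction and masses are not known exactly. Their poses are not given: they have to be found in the camera images.
- tray_grip (a point): the tray's upright wooden grip: a block 30 mm wide (tray's x), 14 mm thick (tray's y), 50 mm tall, standing at the tail end of the tray's floor. This point is in the block's middle, 20 mm below its top, 36 mm above the tray's underside, 50 mm behind the tray's centre. Axes: the tray's, z up, -y is the nose end, the way it is to go
- tray_nose (a point): middle of the tray's leading (nose) end, 6 mm above its underside; the underside there is bevelled up by 4 mm over its last 14 mm. Axes as tray_grip
- tray_tail (a point): middle of the tray's trailing end, 6 mm above its underside. Axes as tray_grip
- tray: plain steel tray, 125 mm long (its y), 140 mm wide (its x), floor 6 mm thick, rim 19 mm high, about 0.36 kg. Two glasses stand at its nose, so the loaded tray balances about 10 mm ahead of its middle, and tips into the gap if its tail is not held. Origin at the centre of its underside; axes as tray_grip
- glass_a_mid (a point): a small straight glass standing upside down on the tray's nose half, 62 mm wide and 63 high, 0.12 kg; its middle, half-way up
- glass_b_mid (a point): the other such glass, beside it; its middle
- start_stand: the wooden-topped low stand that the tray starts on, fixed, 150 mm wide (its x), 110 mm long (its y), 40 mm high; origin at the centre of its underside; its -y axis points straight across the gap to the far stand
- start_edge (a point): middle of the start stand's top edge at the gap. Axes as start_stand
- far_stand: the longer wooden-topped stand to the right, fixed, 150 mm wide (x), 175 mm long (y), 40 mm high, in line with the start stand, same axes; its top is up to 2 mm higher or lower; the gap is 66 to 78 mm. Across its far end (along x) lies the aluminium stop bar, 140 mm wide, 20 high, 14 thick, clamped by friction to side rails (see far_lip). Origin at the centre of its underside
- far_lip (a point): middle of the far stand's end at the gap, level with its flat top; the last 14 mm of the top slope down by 5 mm to the gap. Axes as far_stand. The stop bar's face is somewhere 126 to 158 mm beyond it (-y); where the bar was last clamped is not measured and has to be felt (or seen). The bar holds against about 14 N and is shoved along by more
- measure_mid (a point): bystander, loose on the freezer lid beside the stands: a double steel jigger, 44 mm wide, 74 high; the point is in its axis or middle, 10 mm above its underside
- tin_mid (a point): bystander, loose on the freezer lid beside the stands: a small food tin, 57 mm wide, 72 high; the point is in its axis or middle, 10 mm above its underside
- flask_mid (a point): bystander, loose on the freezer lid beside the stands: a small black flask, 57 mm wide, 74 high; the point is in its axis or middle, 10 mm above its underside
- kitchen_timer_mid (a point): bystander, loose on the freezer lid beside the stands: a round kitchen timer, 62 mm wide, 38 high; the point is in its axis or middle, 10 mm above its underside
- fruit_peeler_mid (a point): bystander, loose on the freezer lid beside the stands: a fruit peeler, 49x131x14 mm, lying flat; the point is in its axis or middle, 10 mm above its underside
- scoop_mid (a point): bystander, loose on the freezer lid beside the stands: a black coffee scoop, 45x128x23 mm, lying flat; the point is in its axis or middle, 10 mm above its underside

How it is judged (in metres and radians):
On the way, in this order (a step that is already met when the one before it is completed fails the run):
1. the tray bridges the gap: its nose over the far stand, its tail still over the start stand (y of tray_nose in the frame of far_lip below -0.008 m and y of tray_tail in the frame of start_edge above 0.002 m), for 0.03 s.
2. the tray is pressed against the stop bar with more than 3 N (contact force between tray and stop_bar_c0 above 3 N), for 0.15 s.
At the end, for the whole second after the job is handed in: the tray stands flat on the far stand alone (tail past the lip, within 15 mm of the stand's middle line and 0.09 rad of square, tilt under 0.03 rad), its nose within 3 mm of the stop bar, at rest, both glasses upright on it (y of tray_tail in the frame of far_stand below 0.09 m and y of tray_nose in the frame of far_stand above -0.078 m and y of stop_bar_c0 in the frame of tray above -0.0725 m and x of tray_tail in the frame of far_stand between -0.015 and 0.015 m and angle between the y axis of tray and the y axis of far_stand, either way round below 0.09 rad and z of tray in the frame of far_stand between 0.037 and 0.043 m and angle between tray's own z axis and vertical below 0.03 rad and linear speed of tray below 0.01 m/s and angle between each of glass_a_mid, glass_b_mid's own z axis and vertical below 0.1 rad and z of each of glass_a_mid, glass_b_mid in the frame of tray above 0.03 m); the robot touches nothing.
It fails at once if the tray's nose sags or tips: the tray tilts by more than 0.07 rad (4 degrees) (angle between tray's own z axis and vertical above 0.07 rad).
It fails at once if the tray is lifted more than 8 mm off the stands (z of tray in the frame of start_stand above 0.048 m).
It fails at once if the stop bar is shoved more than 3.5 mm, or pressed or rammed with more than 25 N (distance of stop_bar_c0 from where it was at the start of the episode above 0.0035 m or contact force between tray and stop_bar_c0 above 25 N).
It fails at once if a glass tips over (angle between any of glass_a_mid, glass_b_mid's own z axis and vertical above 0.3 rad).
It fails at once if a bystander is moved more than 20 mm (distance of any of measure_mid, tin_mid, flask_mid, kitchen_timer_mid, fruit_peeler_mid, scoop_mid from where it was at the start of the episode above 0.02 m).
It also fails if it takes over 53 s, if anything falls off the work surface, if the arm or the gripper's body presses on something with over 40 N, if the wrist force passes 120 N, or if a joint passes its speed limit or range.

ROBOT

A 7-joint arm with a two-finger parallel gripper is mounted at the origin on a cart in front of the work surface, level with it; the furniture and walls round the work are solid. World frame = base frame: x ahead of the robot, y to its left, z up, the work surface at z = 0. Lengths are in mm, angles in rad, forces in N, time in s.
With the tool pointing down it reaches from about 400 to 875 mm from the base axis. Payload 4.4 kg.
Tool frame: the origin (TCP) lies at the very end of the fingers, on their centre line; the grasp point (between the pads) lies 19 mm behind it; x points along the fingers, y is the direction in which the jaws open and shut, and the axes are right-handed (so a half turn about x gives the same grasp; the last joint's range is limited). The gripper opens to 85 mm and grips with 20 to 120 N. Pads are 22 mm wide; open, the fingers measure 114 mm over their backs; the gripper's body (76 mm by 85 mm) begins 54 mm behind the grasp point. The pads swing forward as they close: fully open they stand 13 mm farther back than shut.
Start: joints at [-0.066, 0.628, 0.038, 1.517, -0.027, 0.996, -0.02], TCP at [650.014, 0.028, 194.813] pointing down, gripper open.
Joint ranges: [-3.06, 3.06], [-0.37, 2.12], [-1.25, 1.32], [0.18, 2.47], [-1.1, 4.24], [0.23, 1.98], [-2.94, 2.94]. Speed limits (rad/s): [2.57, 2.57, 3.14, 3.14, 3.14, 3.14, 3.14].

INTERFACE

Orientations are given as [roll, pitch, yaw] about the fixed x, y, z axes, in that order (R = Rz(yaw) Ry(pitch) Rx(roll)).
In Python, from cell import readout, cams, order gives the robot as it stands. The module is installed in compiled form; this text tells all that it offers.
- The arm moves only by the shell command python3 -m creep 'ROWS'. ROWS is JSON, a list of rows, each a list of 3 entries, a list of its own where there are three numbers: the shift along the tool's x, y, z in units of 10 cm (1.0 is 10 cm), then the turn about the tool's x in units of pi/4 rad (1.0 is pi/4 rad), then the closure, from 0 (fully open) to 1 (shut). In form: [[[x, y, z], spin, gripper], ...]. A call has 1 to 20 rows; each row is the pose to reach, as a shift and turn from the pose commanded when the call began, along the tool's axes at that moment; what a row does not reach only later rows make up. A row lasts 1/10 s, in which the tool goes at most 50 mm and 8.59 degrees, less where a joint would pass 70% of its speed; a pose out of reach is approached as far as the arm can. A call with a number of a shift or a turn outside -1 to 1 is refused whole. A call with a gripper value outside its range is refused whole. The fingers move at their own pace and stop on an object; the grip force is fixed at half the most. Time passes only in rows, so rows that repeat a pose let the fingers close. It gives the time, the measured TCP pose, the force and the opening at its end, in the units of the state.
- readout.read_state(): the state, without advancing time (a new reading comes with each control period).
- cams.get_image(name): name is "scene" or "side" or "wrist"; returns the picture (400x640x3 uint8, blue, green, red); there is no depth.
- cams.get_calibration(name): a dict with "fx", "fy", "cx", "cy" (pixels), "R" (3x3) and "t" (3): a world point X has camera coordinates R X + t. Camera axes: x right, y down, z forward; pixel columns grow to the right and rows downward; lengths in mm; the calibration is good to about 2 mm. A picture is of the moment at which its call begins: read the wrist's pose just before it. get_calibration takes no time and is no camera call; for the wrist camera it gives the pose at the moment of the call.
- order.finish_job(): hands the job in, once; it reports no verdict.
The state is a dict: "clock": time; "qpos": joint angles; "qd": joint speeds; "tau": joint torques, N m; "eef_pos": TCP position; "tool_rot": TCP orientation; "force": force on the tool from outside, world axes, zero at the start; "torque": the same for the moment, N m; "width": finger opening in mm.
Only numpy, scipy, OpenCV 4.12 (cv2) and the standard library are available. Lean on these libraries where they do the work, as an engineer would, in place of code of your own. Each camera call takes 0.05 s, during which the arm holds its last target.

## Working session

There is one attempt and no reset: what is moved stays moved. The work goes in short steps, Python scripts to look and compute and a shell command to move; the robot and the scene stay as the last step left them, time stands still between calls to the robot, and variables do not carry over. Pictures are saved under pics/ and viewed, and the job is handed in when it is done.

```bash
mkdir -p pics; python3 - <<'E'
from cell import readout,cams
import cv2
print(readout.read_state())
for n in ["scene","side","wrist"]:
    c=cams.get_calibration(n); print(n,c)
    cv2.imwrite(f"pics/{n}0.png",cams.get_image(n))
E
```

```text
{'clock': 0.0, 'qpos': array([-0.06578419,  0.62930876,  0.0384291 ,  1.51837883, -0.02698828,
        0.99630088, -0.02001063]), 'qd': array([ 1.22429809e-03, -6.46956152e-05, -7.16404901e-04, -2.09628465e-03,
        1.99497221e-05, -1.07924722e-03, -1.45258670e-05]), 'tau': array([-1.11932164e-03, -5.63405585e+01,  1.22606792e+00, -1.93450052e+01,
        1.09587883e-02,  1.05136272e-02, -8.84369996e-06]), 'eef_pos': array([6.49302990e+02, 2.17747669e-02, 1.93909679e+02]), 'tool_rot': array([-1.55726417,  1.56891814, -3.12807039]), 'force': array([ 0.35527888, -0.01486369, -0.04831879]), 'torque': array([-0.0124587, -0.0237331, -0.023034 ]), 'width': 85.51936367930156}
scene {'fx': 468.125199095227, 'fy': 468.125199095227, 'cx': 321.0359604795358, 'cy': 196.32811339708127, 'R': array([[ 0.7699455 , -0.6380312 ,  0.01000585],
       [-0.37015804, -0.45935176, -0.80745216],
       [ 0.51977588,  0.61799041, -0.5898482 ]]), 't': array([-433.50025209,  300.93964968,  845.89741422])}
side {'fx': 422.23351654685376, 'fy': 422.23351654685376, 'cx': 318.57124038549955, 'cy': 206.34683921068364, 'R': array([[-0.98624919, -0.16446159,  0.01627625],
       [-0.08833746,  0.44137119, -0.89296583],
       [ 0.13967471, -0.88212463, -0.44983009]]), 't': array([561.54199976,  93.45086218, 849.7908401 ])}
wrist {'fx': 306.7412340785668, 'fy': 306.7412340785668, 'cx': 313.1287975475016, 'cy': 205.7982638232462, 'R': array([[ 9.99997167e-01, -1.39422667e-03, -1.92906427e-03],
       [-7.53422755e-04, -9.54221835e-01,  2.99098850e-01],
       [-2.25776684e-03, -2.99096550e-01, -9.54220182e-01]]), 't': array([-648.72524286,  -38.244754  ,  380.52222272])}
```

View pics/scene0.png

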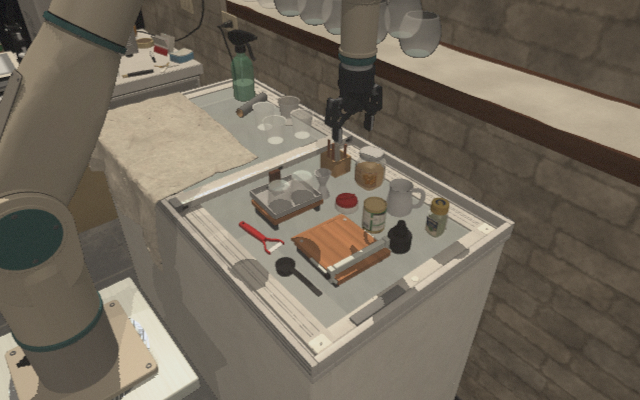

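View pics/side0.png

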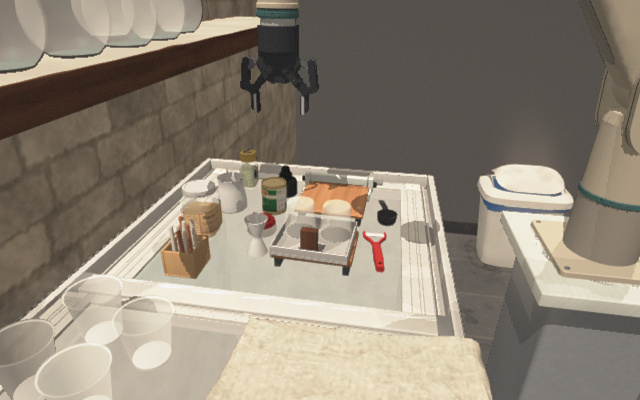

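View pics/wrist0.png

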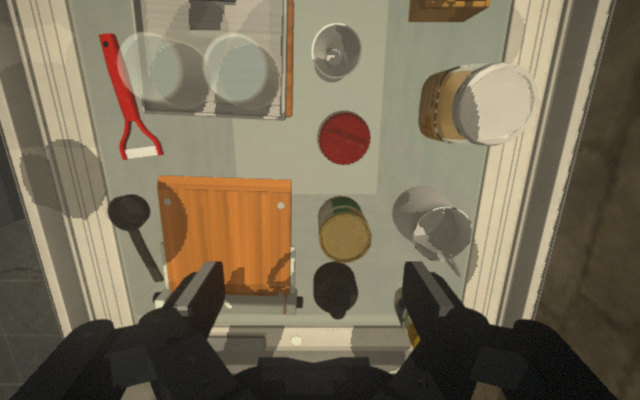

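The three views show the tray (side picture grip at about (309,238), wrist picture (212,10)) and the far stand with the bar at wrist rows 178–310. I'll enlarge for precise picking.

```bash
python3 - <<'E'
import cv2
w=cv2.imread("pics/wrist0.png"); s=cv2.imread("pics/side0.png"); c=cv2.imread("pics/scene0.png")
cv2.imwrite("pics/w_a.png",cv2.resize(w[0:130,90:310],None,fx=3.6,fy=3.6,interpolation=cv2.INTER_CUBIC))
cv2.imwrite("pics/w_b.png",cv2.resize(w[165:325,140:320],None,fx=3.7,fy=3.7,interpolation=cv2.INTER_CUBIC))
cv2.imwrite("pics/s_a.png",cv2.resize(s[165:280,255:395],None,fx=5,fy=5,interpolation=cv2.INTER_CUBIC))
cv2.imwrite("pics/c_a.png",cv2.resize(c[155:290,235:400],None,fx=4.4,fy=4.4,interpolation=cv2.INTER_CUBIC))
E
```

```text
(no output)
```

View pics/w_a.png

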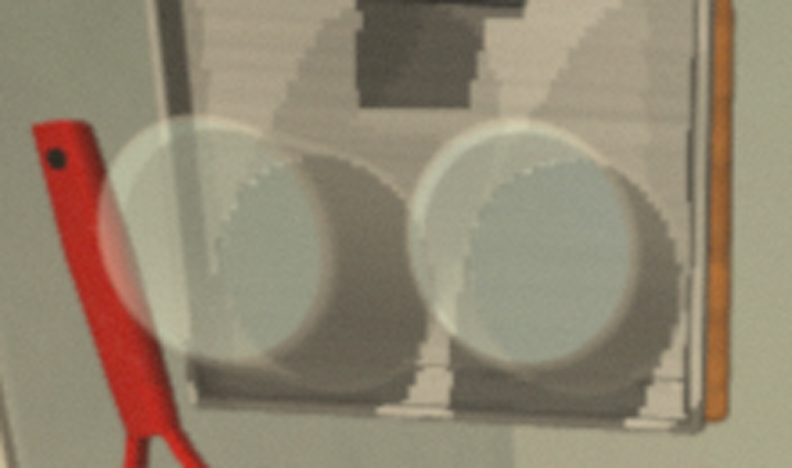

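View pics/w_b.png

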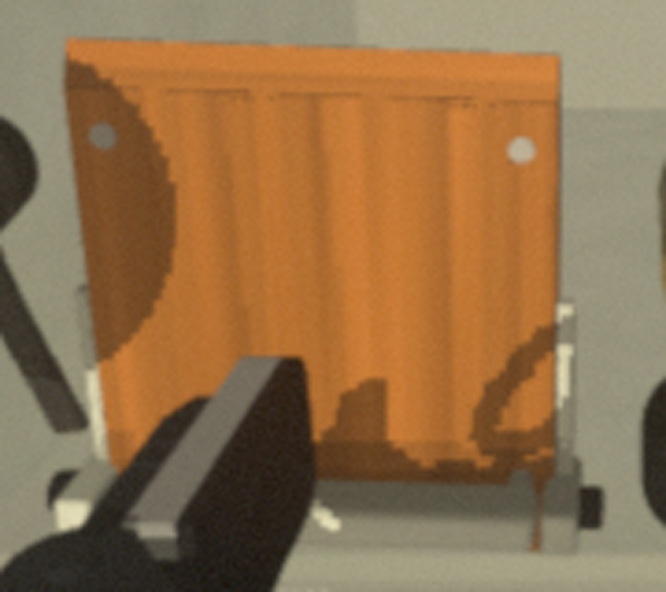

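View pics/s_a.png

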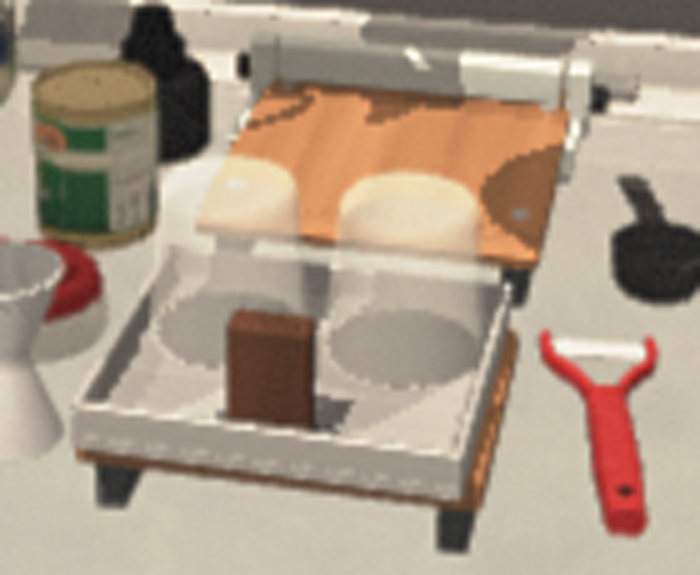

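View pics/c_a.png

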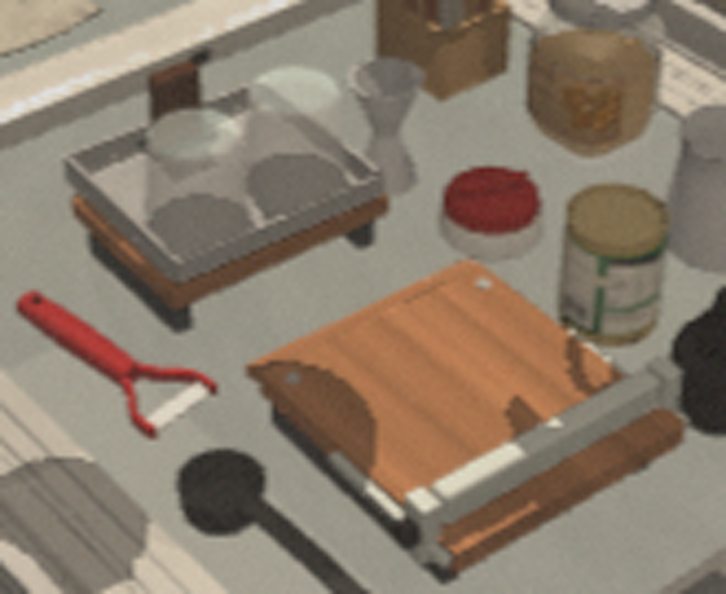

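```bash
cat > h.py <<'E'
import numpy as np
from cell import cams
def ray(cal,u,v,z):
    R=cal["R"];t=cal["t"];C=-R.T@t
    d=R.T@np.array([(u-cal["cx"])/cal["fx"],(v-cal["cy"])/cal["fy"],1.0])
    return C+d*(z-C[2])/d[2]
E
python3 - <<'E'
from h import *
np.set_printoptions(precision=1,suppress=True)
K={n:cams.get_calibration(n) for n in["wrist","side","scene"]}
off={"wa":("wrist",90,0,3.6),"wb":("wrist",140,165,3.7),"sa":("side",255,165,5),"ca":("scene",235,155,4.4)}
for n in K: print(n,-K[n]["R"].T@K[n]["t"])
def P(lbl,o,x,y,z):
    n,a,b,f=off[o]; print(lbl,o,ray(K[n],a+(x+.5)/f-.5,b+(y+.5)/f-.5,z))
P("lip L","wb",66,40,35);P("lip R","wb",560,55,35)
P("slope L","wb",80,85,40);P("slope R","wb",558,103,40)
P("hole L","wb",102,136,40);P("hole R","wb",521,150,40)
P("bar face base R","wb",553,482,40);P("bar face base L","wb",115,470,40);P("bar face mid","wb",400,479,40)
P("stand side R near","wb",557,300,40)
P("lip L","sa",538,265,35);P("lip R","sa",200,226,35)
P("lip L","ca",248,370,35);P("lip R","ca",470,263,35)
P("bar base R","sa",270,80,40);P("bar base L","sa",570,108,40)
print("tray")
P("nose rim R","wa",697,420,59);P("nose rim L","wa",190,403,59)
P("rim outer R","wa",703,100,59);P("rim outer L","wa",152,5,59)
P("start edge R corner","wa",727,418,40)
P("grip front base l","wa",357,107,46);P("grip front base r","wa",472,107,46)
P("tail rim L","sa",462,462,59);P("tail rim R","sa",78,408,59)
P("tail rim L","ca",66,160,59);P("nose rim L","ca",180,268,59);P("nose rim R","ca",383,178,59)
P("grip top tail l","sa",312,322,96);P("grip top tail r","sa",229,314,96)
P("grip base tail l","sa",313,426,46);P("grip base tail r","sa",229,417,46)
P("start tail L","sa",478,510,40);P("start nose L","sa",516,335,40);P("start tail R","sa",78,452,40)
P("start nose L","ca",180,295,40);P("start nose R","ca",386,198,40);P("start tail L","ca",74,202,40)
E
```

```text
wrist [649.6  76.4 373.4]
side [443.4 800.7 456.6]
scene [   5.5 -661.1  746.3]
lip L wb [474.2   6.2  35. ]
lip R wb [624.    1.4  35. ]
slope L wb [479.   -6.6  40. ]
slope R wb [623.4 -12.4  40. ]
hole L wb [483.3 -22.7  40. ]
hole R wb [611.7 -27.3  40. ]
bar face base R wb [ 618.6 -145.1   40. ]
bar face base L wb [ 470.8 -140.4   40. ]
bar face mid wb [ 566.8 -143.9   40. ]
stand side R near wb [621.6 -77.8  40. ]
lip L sa [475.    8.1  35. ]
lip R sa [622.8   0.8  35. ]
lip L ca [473.7   0.6  35. ]
lip R ca [623.3  -4.9  35. ]
bar base R sa [ 620.6 -152.    40. ]
bar base L sa [ 471.2 -147.6   40. ]
tray
nose rim R wa [619.7  70.2  59. ]
nose rim L wa [481.7  74.8  59. ]
rim outer R wa [623.5 147.8  59. ]
rim outer L wa [488.1 168.8  59. ]
start edge R corner wa [626.6  70.4  40. ]
grip front base l wa [531.3 149.2  46. ]
grip front base r wa [561.6 149.2  46. ]
tail rim L sa [488.2 199.8  59. ]
tail rim R sa [624.6 191.3  59. ]
tail rim L ca [485.4 189.6  59. ]
nose rim L ca [478.9  67.2  59. ]
nose rim R ca [615.7  62.1  59. ]
grip top tail l sa [543.8 179.4  96. ]
grip top tail r sa [572.8 179.4  96. ]
grip base tail l sa [544.8 167.1  46. ]
grip base tail r sa [575.6 166.9  46. ]
start tail L sa [481.8 199.4  40. ]
start nose L sa [478.9  77.6  40. ]
start tail R sa [625.5 190.5  40. ]
start nose L ca [478.4  68.2  40. ]
start nose R ca [621.4  65.9  40. ]
start tail L ca [479.8 175.2  40. ]
```

```bash
cat >> h.py <<'E'
from scipy.spatial.transform import Rotation as Ro
from cell import readout
def st():
    np.set_printoptions(precision=2,suppress=True)
    s=readout.read_state();R=Ro.from_euler('xyz',s["tool_rot"]).as_matrix()
    print("t",s["clock"],"p",s["eef_pos"],"F",s["force"],"T",s["torque"],"w",s["width"],"q7",s["qpos"][6],"\nR",R.round(4).tolist())
    return s,R
def shift(target):
    s,R=st(); print("shift units",(R.T@(np.array(target)-s["eef_pos"])/100).round(3))
E
python3 -c "
from h import *
shift([557,165,220])"
```

```text
t 0.15 p [649.51   0.04 194.12] F [-0.02  0.82  0.65] T [-0.03  0.03  0.01] w 85.78427173067703 q7 -0.020004117826815004 
R [[-0.0014, 1.0, 0.0], [-0.0, 0.0, -1.0], [-1.0, -0.0014, 0.0]]
shift units [-0.26 -0.93 -1.65]
```

```bash
python3 -m creep '[[[-0.1,-0.3,-0.4],0,0.3],[[-0.2,-0.6,-0.7],0,0.5],[[-0.3,-0.93,-1.0],0,0.6],[[-0.3,-0.93,-1.0],0,0.6]]' && python3 -m creep '[[[0,0,-0.3],0,0.6],[[0,0,-0.6],0,0.6],[[0,0,-0.6],0,0.6],[[0,0,-0.6],0,0.6]]'; python3 - <<'E'
from h import *
import cv2,pickle
st();c=cams.get_calibration("wrist");im=cams.get_image("wrist")
pickle.dump(c,open("w1.pkl","wb"));cv2.imwrite("pics/wrist1.png",im)
E
```

```text
clock: 0.55
eef_pos: [552.9, 106.4, 225.9]
tool_rot: [-2.657, 1.566, 2.064]
force: [0.5, 0.5, -0.1]
width: 34.2
clock: 0.95
eef_pos: [556.9, 160.2, 224.4]
tool_rot: [-0.793, 1.57, -2.362]
force: [-0.4, 1.0, -0.6]
width: 34.3
t 0.95 p [556.86 160.18 224.4 ] F [-0.36  1.01 -0.6 ] T [-0.01  0.01 -0.01] w 34.257622303685224 q7 -0.3101384591214292 
R [[-0.0006, 1.0, 0.0015], [-0.0006, 0.0015, -1.0], [-1.0, -0.0006, 0.0006]]
```

View pics/wrist1.png

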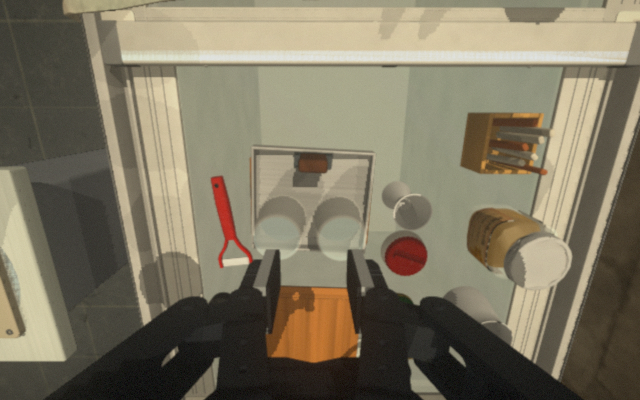

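```bash
python3 - <<'E'
import cv2
w=cv2.imread("pics/wrist1.png")
cv2.imwrite("pics/w1a.png",cv2.resize(w[140:300,240:390],None,fx=5,fy=3.7*5/5,interpolation=cv2.INTER_CUBIC))
cv2.imwrite("pics/w1a.png",cv2.resize(w[138:258,240:390],None,fx=5,fy=5,interpolation=cv2.INTER_CUBIC))
E
```

```text
(no output)
```

View pics/w1a.png

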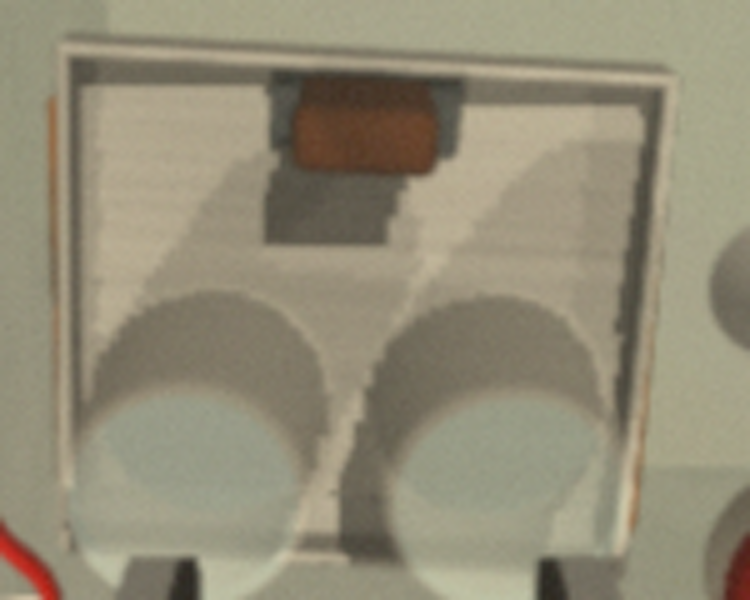

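```bash
python3 - <<'E'
from h import *
import pickle
np.set_printoptions(precision=1,suppress=True)
c=pickle.load(open("w1.pkl","rb"))
print(-c["R"].T@c["t"])
def P(l,x,y,z): print(l,ray(c,240+(x+.5)/5-.5,138+(y+.5)/5-.5,z))
P("grip top c",367,137,96)
P("front l",296,172,96);P("front r",437,172,96);P("back l",300,103,96);P("back r",433,103,96)
P("rim tail L",62,40,59);P("rim tail R",676,72,59);P("rim nose L",68,548,59);P("rim nose R",622,555,59)
P("glass L front top c",195,480,109);P("glass R top c",500,490,109)
P("glass L rear top",180,385,109);P("glass R rear top",500,392,109)
P("start tail L",50,98,40)
P("start nose R",633,525,40)
E
```

```text
[556.8 236.7 403.7]
grip top c [556.4 183.2  96. ]
front l [542. 176.  96.]
front r [570.6 176.   96. ]
back l [543. 190.  96.]
back r [569.6 190.   96. ]
rim tail L [488.7 198.4  59. ]
rim tail R [625.3 191.4  59. ]
rim nose L [482.8  75.   59. ]
rim nose R [619.2  73.2  59. ]
glass L front top c [520.7 113.9 109. ]
glass R top c [584.  111.7 109. ]
glass L rear top [518.4 134.7 109. ]
glass R rear top [583.5 133.2 109. ]
start tail L [481.3 182.7  40. ]
start nose R [625.   72.6  40. ]
```

```bash
python3 -m creep '[[[0,0,-0.1],0.19,0.62],[[0,0,-0.18],0.38,0.62],[[0,0,-0.18],0.57,0.62],[[0,0,-0.18],0.76,0.62],[[0,0,-0.18],0.95,0.62],[[0,0,-0.18],1,0.62]]' && python3 -m creep '[[[0,0,0],0.19,0.62],[[0,0,0],0.38,0.62],[[0,0,0],0.57,0.62],[[0,0,0],0.76,0.62],[[0,0,0],0.95,0.62],[[0,0,0],1,0.62]]' && python3 -m creep '[[[0,0,0],0.064,0.62],[[0,0,0],0.064,0.62]]';python3 -c "
from h import *
shift([556.4,183.2,130])"
```

```text
clock: 1.6
eef_pos: [557.3, 176.0, 224.7]
tool_rot: [0.769, 1.569, -1.594]
force: [0.1, 0.8, -0.9]
width: 32.6
clock: 2.2
eef_pos: [557.3, 176.0, 224.8]
tool_rot: [1.542, 1.57, -1.606]
force: [0.1, 0.3, -0.4]
width: 32.4
clock: 2.4
eef_pos: [557.3, 176.2, 224.8]
tool_rot: [1.53, 1.57, -1.665]
force: [-0.7, 0.6, 0.5]
width: 32.2
t 2.4 p [557.27 176.2  224.76] F [-0.73  0.61  0.46] T [-0.03 -0.01 -0.06] w 32.202888597329284 q7 -1.7074960716586334 
R [[-0.0001, -0.0528, -0.9986], [-0.001, -0.9986, 0.0528], [-1.0, 0.001, 0.0]]
shift units [ 0.95 -0.07  0.01]
```

```bash
python3 -m creep '[[[0.2,-0.04,0.01],0,0.64],[[0.5,-0.07,0.01],0,0.64],[[0.8,-0.07,0.01],0,0.64],[[1,-0.07,0.01],0,0.64],[[1,-0.07,0.01],0,0.64],[[1,-0.07,0.01],0,0.64]]';python3 - <<'E'
from h import *
import cv2,pickle
st();c=cams.get_calibration("wrist");pickle.dump(c,open("w2.pkl","wb"));a=cams.get_image("wrist");b=cams.get_image("side")
cv2.imwrite("pics/w2.png",a);cv2.imwrite("pics/s2.png",cv2.resize(b[130:290,220:420],None,fx=4,fy=3.7*4/3.7,interpolation=cv2.INTER_CUBIC)[:600])
E
```

```text
clock: 3.0
eef_pos: [556.8, 184.2, 125.2]
tool_rot: [1.948, 1.57, -1.245]
force: [1.0, 0.7, 0.0]
width: 30.8
t 3.0 p [556.85 184.15 125.16] F [1.03 0.72 0.03] T [0.02 0.01 0.02] w 30.755196252498564 q7 -1.6565693464236475 
R [[0.0002, -0.0509, -0.9987], [-0.0004, -0.9987, 0.0509], [-1.0, 0.0004, -0.0002]]
```

View pics/w2.png

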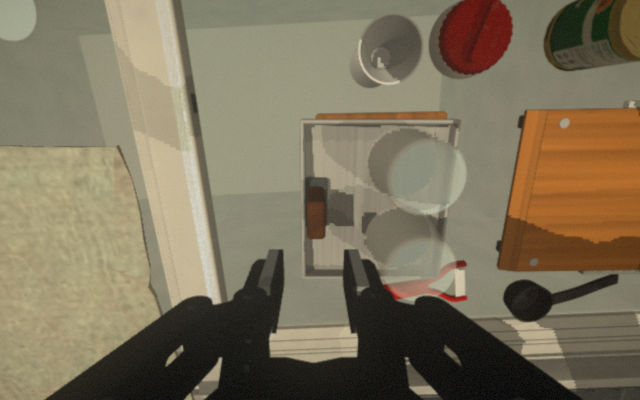

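View pics/s2.png

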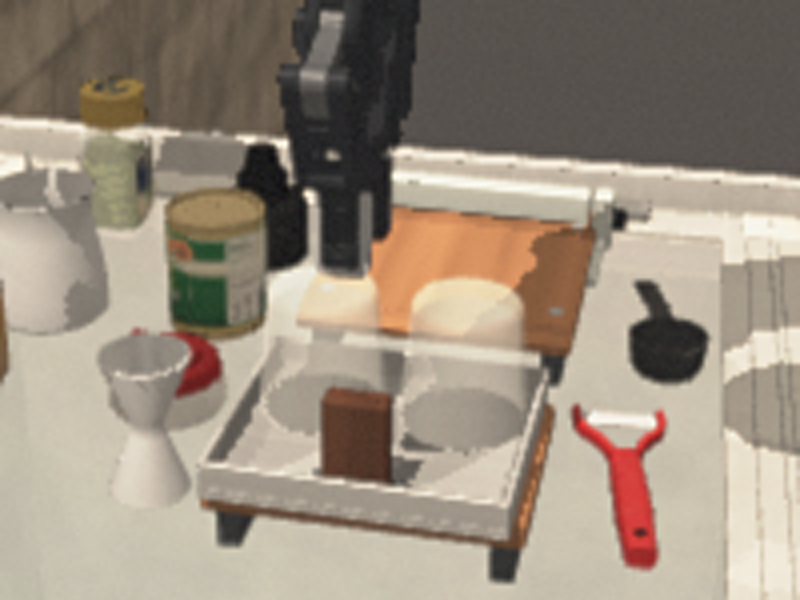

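```bash
python3 - <<'E'
from h import *
import pickle,cv2
c=pickle.load(open("w2.pkl","rb"))
w=cv2.imread("pics/w2.png");cv2.imwrite("pics/w2a.png",cv2.resize(w[165:255,280:370],None,fx=6.5,fy=6.5,interpolation=cv2.INTER_CUBIC))
E
```

```text
(no output)
```

View pics/w2a.png

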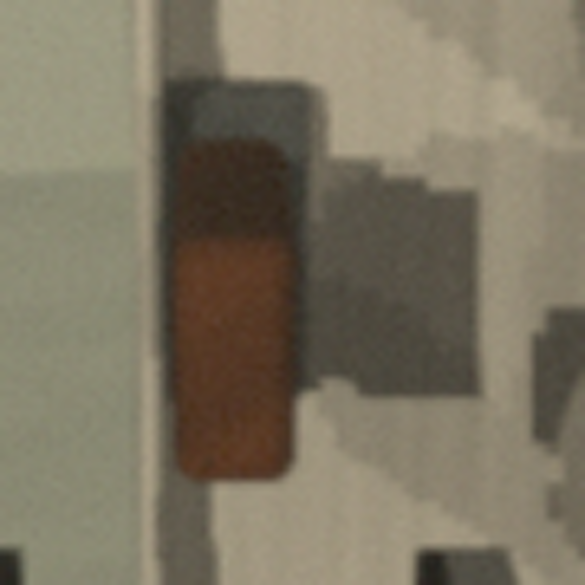

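```bash
python3 - <<'E'
from h import *
import pickle
c=pickle.load(open("w2.pkl","rb"))
f=lambda x,y,z=96:ray(c,280+(x+.5)/6.5-.5,165+(y+.5)/6.5-.5,z)
print(f(236,358),f(175,358),f(296,358),f(236,235),f(236,480),"rim",f(148,100,59),f(156,580,59))
shift([556.5,183.3,66])
E
```

```text
[557.23253256 182.09558904  96.        ] [557.58552539 188.87051749  96.        ] [556.88534148 175.43201258  96.        ] [571.48141927 181.38822044  96.        ] [542.53406664 182.82527646  96.        ] rim [578.76520181 191.81411184  59.        ] [512.27614057 194.91021988  59.        ]
t 3.1 p [557.66 184.72 126.22] F [-0.18 -0.04  0.36] T [-0.03 -0.04  0.  ] w 30.364458474312332 q7 -1.6567324793768456 
R [[0.0025, -0.0506, -0.9987], [0.0006, -0.9987, 0.0506], [-1.0, -0.0007, -0.0024]]
shift units [0.6  0.01 0.01]
```

```bash
python3 -m creep '[[[0.15,0.015,0],0,0.64],[[0.3,0.015,0],0,0.64],[[0.45,0.015,0],0,0.64],[[0.55,0.015,0],0,0.64],[[0.6,0.015,0],0,0.64],[[0.6,0.015,0],0,0.64]]';python3 - <<'E'
from h import *
import cv2
st();b=cams.get_image("side");a=cams.get_image("scene");c=cams.get_image("wrist")
cv2.imwrite("pics/s3.png",cv2.resize(b[130:280,220:420],None,fx=4,fy=4,interpolation=cv2.INTER_CUBIC))
cv2.imwrite("pics/w3.png",c)
E
```

```text
clock: 3.7
eef_pos: [556.4, 183.5, 64.9]
tool_rot: [-2.468, 1.571, 0.623]
force: [-0.4, 0.6, 0.6]
width: 30.7
t 3.7 p [556.41 183.55  64.91] F [-0.39  0.56  0.63] T [ 0.04  0.02 -0.01] w 30.70909738213655 q7 -1.6153081449401447 
R [[0.0001, -0.0502, -0.9987], [0.0, -0.9987, 0.0502], [-1.0, -0.0001, -0.0001]]
```

View pics/s3.png

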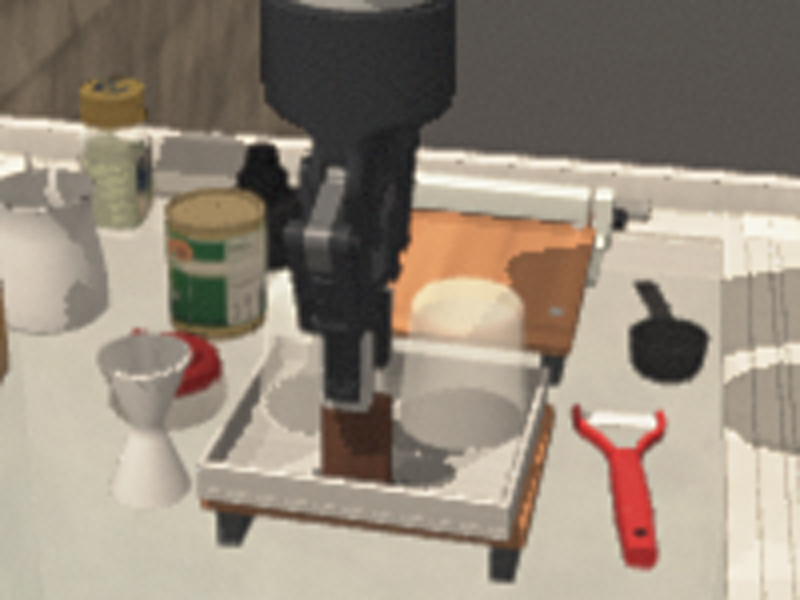

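View pics/w3.png

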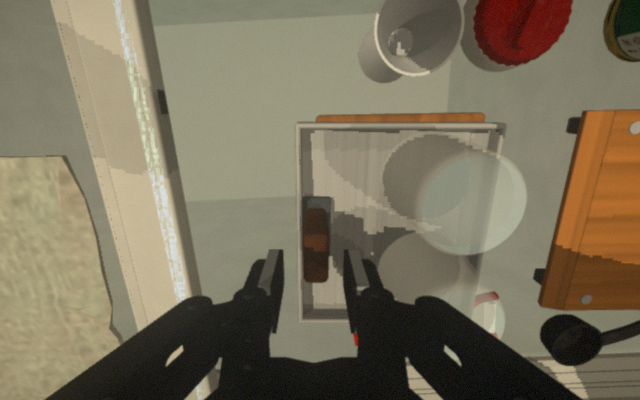

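```bash
python3 -m creep '[[[0,0,0.02],0,0.7],[[0,0,0.02],0,0.78],[[0,0,0.02],0,0.86],[[0,0,0.02],0,0.93],[[0,0,0.02],0,1],[[0,0,0.02],0,1],[[0,0,0.02],0,1],[[0,0,0.02],0,1]]';python3 - <<'E'
from h import *
import cv2
st();b=cams.get_image("side");c=cams.get_image("wrist")
cv2.imwrite("pics/s4.png",cv2.resize(b[130:280,220:420],None,fx=4,fy=4,interpolation=cv2.INTER_CUBIC))
cv2.imwrite("pics/w4.png",c);st()
E
```

```text
clock: 4.65
eef_pos: [554.3, 183.6, 64.8]
tool_rot: [-3.05, 1.571, 0.041]
force: [1.5, -0.2, -1.0]
width: 0.1
t 4.65 p [554.34 183.63  64.81] F [ 1.46 -0.21 -1.02] T [-0.01 -0.01  0.02] w 0.07872592222000843 q7 -1.615517759411412 
R [[0.0, -0.0503, -0.9987], [0.0, -0.9987, 0.0503], [-1.0, -0.0, -0.0]]
t 4.75 p [554.31 183.69  64.8 ] F [0.45 0.15 0.55] T [-0.03 -0.03 -0.03] w -0.2930552306382747 q7 -1.6155283110790295 
R [[-0.0, -0.0503, -0.9987], [0.0, -0.9987, 0.0503], [-1.0, -0.0, 0.0]]
```

View pics/s4.png

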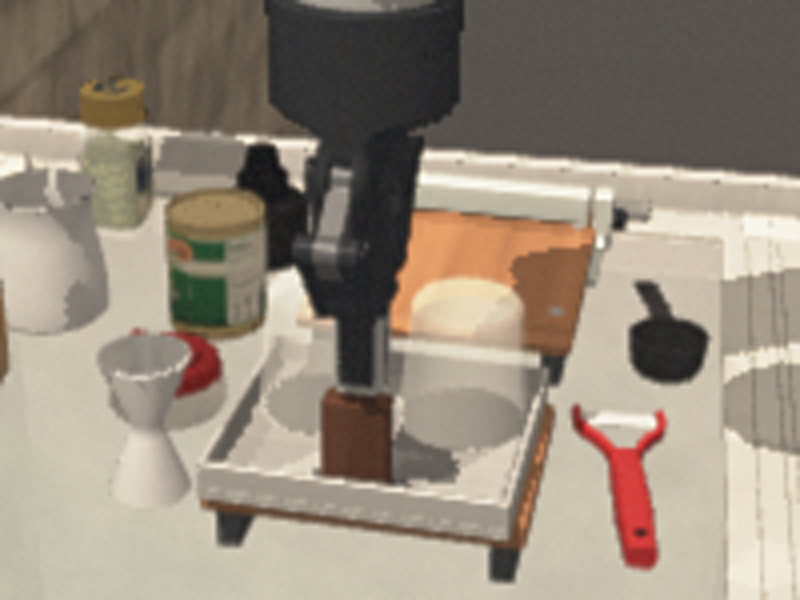

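View pics/w4.png

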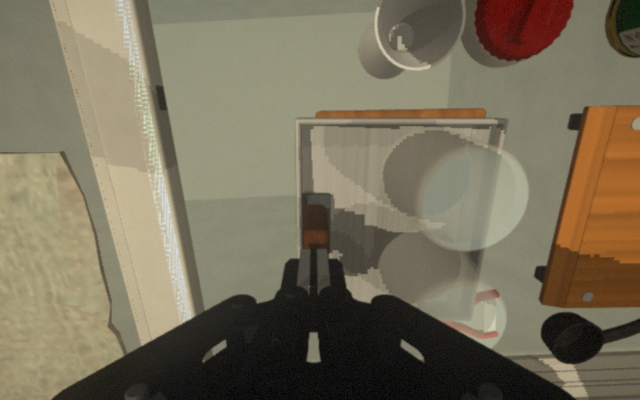

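```bash
python3 - <<'E'
from h import *
import cv2
s,R=st()
for n in["wrist","side","scene"]:
    c=cams.get_calibration(n)
    for P in [s["eef_pos"],s["eef_pos"]+[0,0,40],[557,182.4,96],[557,182.4,46]]:
        p=c["R"]@np.array(P)+c["t"]; print(n,np.round(P,0),c["fx"]*p[0]/p[2]+c["cx"],c["fy"]*p[1]/p[2]+c["cy"])
a=cams.get_image("scene");cv2.imwrite("pics/c4.png",cv2.resize(a[90:240,215:375],None,fx=4,fy=4,interpolation=cv2.INTER_CUBIC))
E
```

```text
t 4.75 p [554.31 183.69  64.8 ] F [0.45 0.15 0.55] T [-0.03 -0.03 -0.03] w -0.2930552306382747 q7 -1.6155283110790295 
R [[-0.0, -0.0503, -0.9987], [0.0, -0.9987, 0.0503], [-1.0, -0.0, 0.0]]
wrist [554. 184.  65.] 312.99421036043384 236.17023771410425
wrist [554. 184. 105.] 312.87467794667407 267.2486902406192
wrist [557. 182.  96.] 315.0567682119378 254.52176328835878
wrist [557. 182.  46.] 314.70121500514387 221.69512462315518
side [554. 184.  65.] 310.36600433930346 245.18116134439873
side [554. 184. 105.] 310.54323280209087 225.15037940200733
side [557. 182.  96.] 309.09714305674873 229.12348481009465
side [557. 182.  46.] 308.92216639808277 253.7076331963024
scene [554. 184.  65.] 273.32206243727757 180.47911492055934
scene [554. 184. 105.] 272.5306438993589 167.41235114274517
scene [557. 182.  96.] 273.86745553103765 170.18576079566756
scene [557. 182.  46.] 274.8149677560241 186.2958507227627
```

View pics/c4.png

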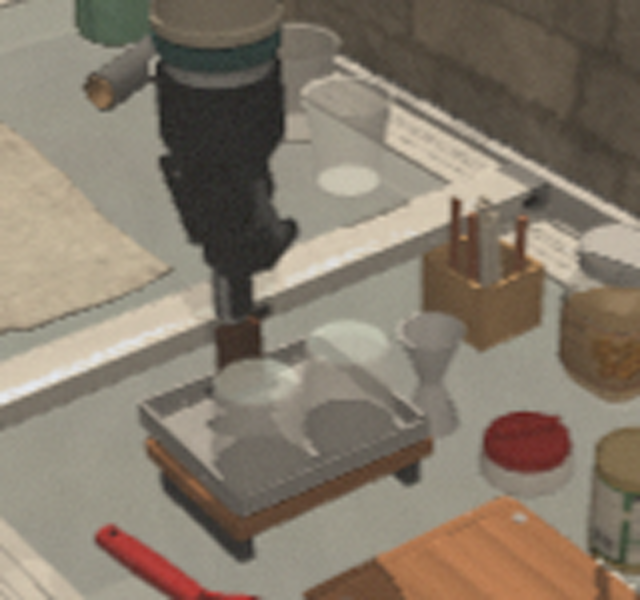

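```bash
python3 - <<'E'
import cv2
w=cv2.imread("pics/w4.png");cv2.imwrite("pics/w4a.png",cv2.resize(w[185:285,260:370],None,fx=5.9,fy=5.9,interpolation=cv2.INTER_CUBIC))
w=cv2.imread("pics/s4.png");cv2.imwrite("pics/s4a.png",cv2.resize(w[280:520,260:480],None,fx=2.5,fy=2.5,interpolation=cv2.INTER_CUBIC))
E
```

```text
(no output)
```

View pics/w4a.png

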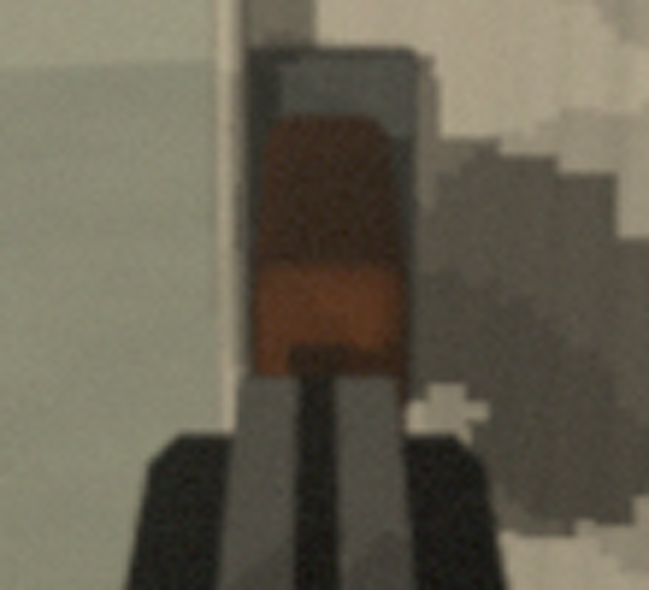

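View pics/s4a.png

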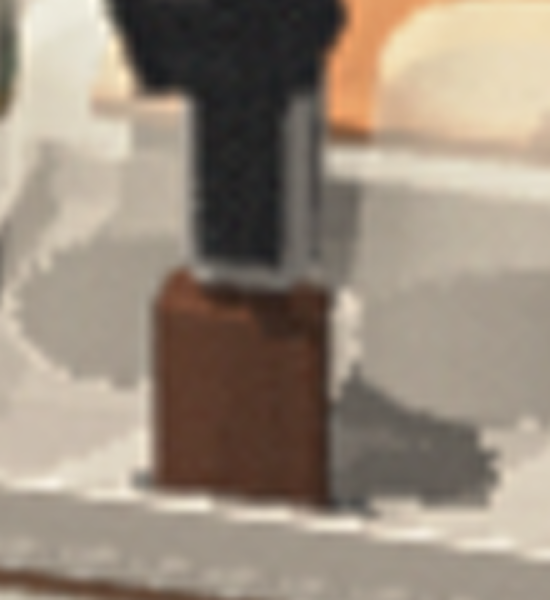

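The side, scene and wrist views all show that the shut fingertips stopped just above the grip: tip at side pixel (310,227), about z≈98. The reported TCP there is z=65, so the fingers really end about 33 mm short of it and the grasp closed on air. Nothing was disturbed. I'll back off, reopen and go lower by sight.

```bash
python3 -m creep '[[[-0.1,0.02,-0.01],0,1],[[-0.1,0.02,-0.01],0,0.64],[[-0.1,0.02,-0.01],0,0.64],[[-0.1,0.02,-0.01],0,0.64],[[-0.1,0.02,-0.01],0,0.64],[[-0.1,0.02,-0.01],0,0.64]]' && python3 -m creep '[[[0.1,0,0],0,0.64],[[0.2,0,0],0,0.64],[[0.25,0,0],0,0.64],[[0.25,0,0],0,0.64]]';python3 - <<'E'
from h import *
import cv2
st();b=cams.get_image("side");c=cams.get_image("wrist")
b=cv2.resize(b[195:260,275:345],None,fx=8,fy=8,interpolation=cv2.INTER_CUBIC)
cv2.imwrite("pics/s5.png",b)
cv2.imwrite("pics/w5.png",c);st()
E
```

```text
clock: 5.4
eef_pos: [555.0, 181.7, 74.7]
tool_rot: [0.087, 1.57, -3.105]
force: [-0.4, 0.1, 0.0]
width: 30.8
clock: 5.8
eef_pos: [554.2, 181.3, 48.4]
tool_rot: [0.367, 1.568, -2.825]
force: [-0.2, 0.2, 0.2]
width: 30.6
t 5.8 p [554.17 181.32  48.39] F [-0.2   0.16  0.24] T [0.02 0.04 0.  ] w 30.635335847088573 q7 -1.6024514122207014 
R [[-0.0024, -0.0504, -0.9987], [-0.0008, -0.9987, 0.0504], [-1.0, 0.0009, 0.0024]]
t 5.9 p [555.08 181.48  49.49] F [-0.34  0.69 -0.34] T [ 0.04  0.01 -0.03] w 30.72548220759472 q7 -1.6025444628613743 
R [[-0.0005, -0.0504, -0.9987], [-0.0002, -0.9987, 0.0504], [-1.0, 0.0003, 0.0005]]
```

View pics/s5.png

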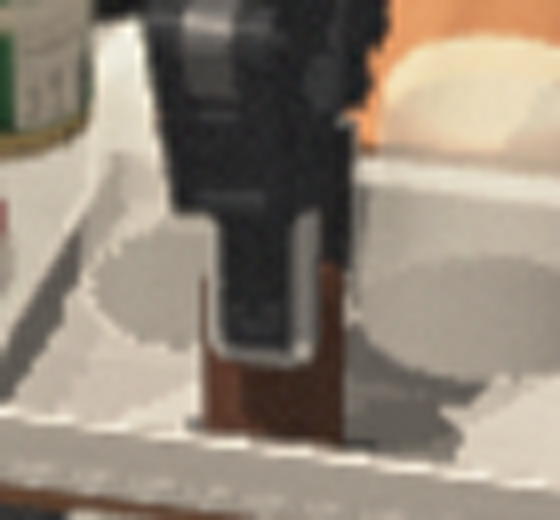

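View pics/w5.png

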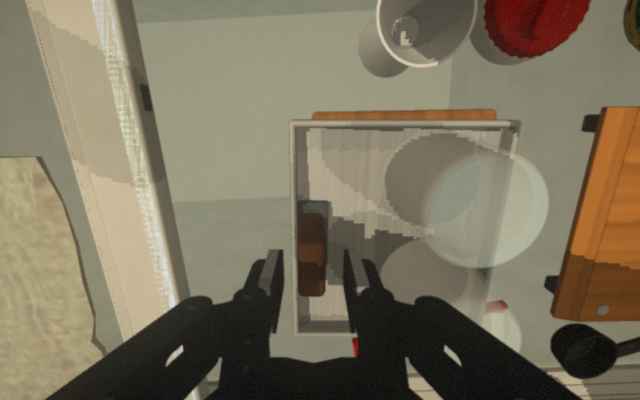

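```bash
python3 - <<'E'
from h import *
c=cams.get_calibration("side");R=c["R"];C=-R.T@c["t"]
for u,v in [(308,240.2)]:
    d=R.T@np.array([(u-c["cx"])/c["fx"],(v-c["cy"])/c["fy"],1])
    for y in (197,203,210): print(y,C+d*(y-C[1])/d[1])
E
```

```text
197 [556.07364584 197.          82.68335445]
203 [554.95367887 203.          86.39914088]
210 [553.64705073 210.          90.73422505]
```

```bash
python3 -m creep '[[[0.08,0,0],0,0.64],[[0.16,0,0],0,0.64],[[0.16,0,0],0,0.64],[[0.16,0,0],0,0.64]]';python3 - <<'E'
from h import *
import cv2
st();b=cams.get_image("side");c=cams.get_image("wrist")
b=cv2.resize(b[195:260,275:345],None,fx=8,fy=8,interpolation=cv2.INTER_CUBIC)
cv2.imwrite("pics/s6.png",b)
cv2.imwrite("pics/w6.png",c[150:350,220:420]);st()
E
```

```text
clock: 6.3
eef_pos: [554.9, 181.5, 33.4]
tool_rot: [0.369, 1.57, -2.823]
force: [-0.6, -0.3, 0.5]
width: 30.8
t 6.3 p [554.93 181.51  33.44] F [-0.62 -0.35  0.5 ] T [ 0.03  0.02 -0.05] w 30.841087091276513 q7 -1.5925493067951746 
R [[-0.0007, -0.0504, -0.9987], [-0.0002, -0.9987, 0.0504], [-1.0, 0.0003, 0.0007]]
t 6.4 p [555.38 181.62  33.89] F [-0.24 -0.08  0.33] T [ 0.02 -0.01  0.02] w 30.884860560096897 q7 -1.5925332016873806 
R [[0.0003, -0.0503, -0.9987], [0.0, -0.9987, 0.0503], [-1.0, -0.0001, -0.0003]]
```

View pics/s6.png

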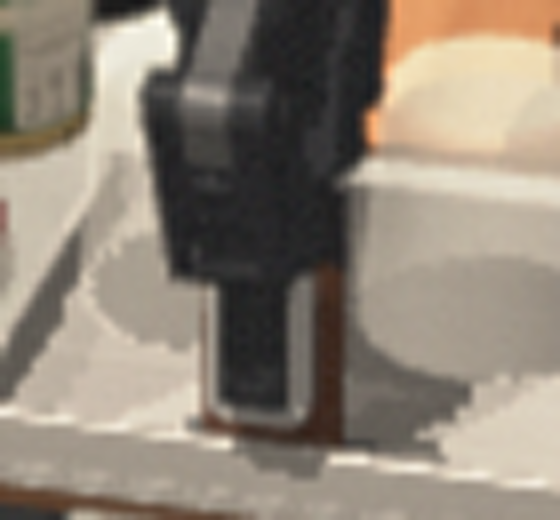

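View pics/w6.png

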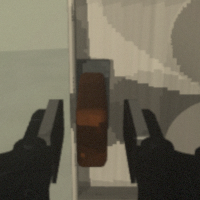

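```bash
python3 -m creep '[[[0.02,0,0],0,0.7],[[0.02,0,0],0,0.75],[[0.02,0,0],0,0.8],[[0.02,0,0],0,0.85],[[0.02,0,0],0,0.9],[[0.02,0,0],0,1],[[0.02,0,0],0,1],[[0.02,0,0],0,1]]';python3 - <<'E'
from h import *
import cv2
st();b=cams.get_image("side");c=cams.get_image("wrist")
b=cv2.resize(b[195:260,275:345],None,fx=8,fy=8,interpolation=cv2.INTER_CUBIC)
cv2.imwrite("pics/s7.png",b)
cv2.imwrite("pics/w7.png",c);st()
E
```

```text
clock: 7.2
eef_pos: [555.3, 181.9, 32.1]
tool_rot: [-1.986, 1.57, 1.105]
force: [-0.5, 0.5, 3.7]
width: 12.9
t 7.2 p [555.28 181.92  32.07] F [-0.53  0.49  3.67] T [0.12 0.24 0.  ] w 12.870366408448803 q7 -1.5913459031659287 
R [[0.0002, -0.0502, -0.9987], [0.0005, -0.9987, 0.0502], [-1.0, -0.0005, -0.0002]]
t 7.3 p [555.27 181.89  32.07] F [-1.31  1.36  4.53] T [ 0.19  0.23 -0.03] w 13.01812320409643 q7 -1.5913206046689297 
R [[0.0002, -0.0502, -0.9987], [0.0005, -0.9987, 0.0502], [-1.0, -0.0005, -0.0002]]
```

View pics/s7.png

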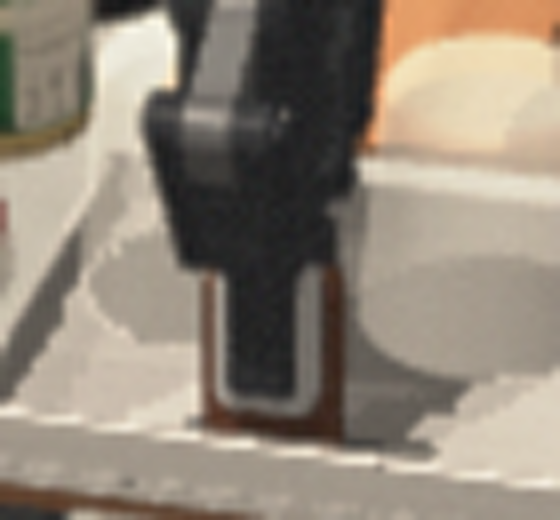

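View pics/w7.png

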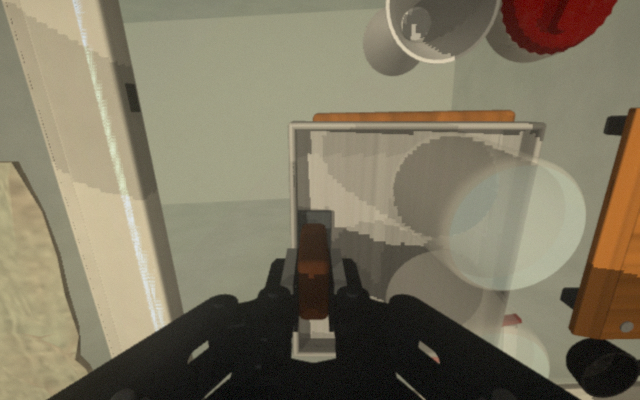

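```bash
python3 -m creep '[[[-0.01,0,0],0,1],[[-0.01,0.01,0],0,1],[[-0.01,0.03,0],0,1],[[-0.01,0.06,0],0,1],[[-0.01,0.09,-0.001],-0.005,1],[[-0.01,0.12,-0.002],-0.005,1],[[-0.01,0.15,-0.002],-0.005,1],[[-0.01,0.18,-0.003],-0.01,1],[[-0.01,0.20,-0.003],-0.01,1],[[-0.01,0.20,-0.003],-0.01,1]]';python3 - <<'E'
from h import *
import cv2
st();b=cams.get_image("side");c=cams.get_image("scene")
cv2.imwrite("pics/s8.png",cv2.resize(b[165:280,255:395],None,fx=5,fy=5,interpolation=cv2.INTER_CUBIC))
cv2.imwrite("pics/c8.png",cv2.resize(c[145:290,235:400],None,fx=4,fy=4,interpolation=cv2.INTER_CUBIC));st()
E
```

```text
clock: 8.3
eef_pos: [554.5, 161.0, 32.8]
tool_rot: [1.208, 1.57, -1.977]
force: [0.7, 0.2, -5.2]
width: 13.0
t 8.3 p [554.46 161.01  32.82] F [ 0.71  0.2  -5.22] T [ 0.3  -0.01 -0.03] w 13.020432139456192 q7 -1.5548108472507112 
R [[-0.0001, -0.0432, -0.9991], [-0.0003, -0.9991, 0.0432], [-1.0, 0.0003, 0.0001]]
t 8.4 p [554.52 161.71  32.84] F [ 0.07  0.91 -4.4 ] T [ 0.31 -0.01  0.02] w 12.88709250292115 q7 -1.5549075981411187 
R [[0.0, -0.0425, -0.9991], [0.0002, -0.9991, 0.0425], [-1.0, -0.0002, -0.0]]
```

View pics/s8.png

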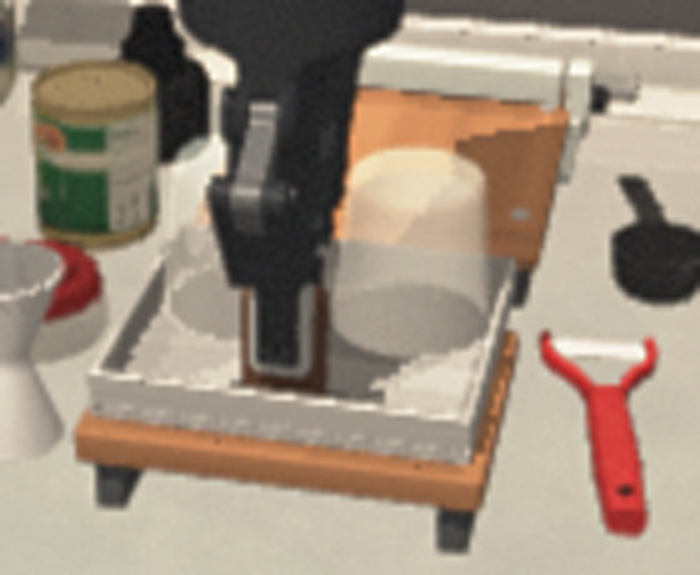

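View pics/c8.png

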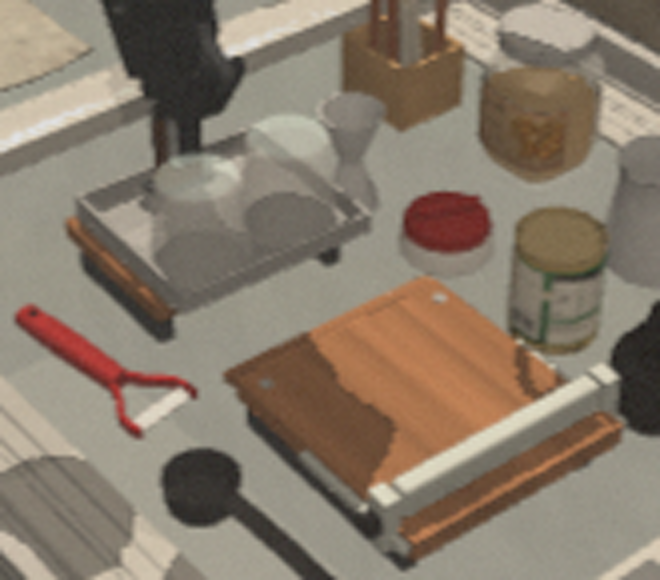

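```bash
python3 -m creep '[[[0,0.02,0],0,1],[[0,0.06,0],0,1],[[0,0.1,-0.001],0,1],[[0,0.14,-0.001],-0.003,1],[[0,0.18,-0.001],-0.003,1],[[0,0.22,-0.002],-0.005,1],[[0,0.26,-0.002],-0.005,1],[[0,0.3,-0.002],-0.007,1],[[0,0.34,-0.003],-0.007,1],[[0,0.38,-0.003],-0.01,1],[[0,0.4,-0.003],-0.01,1],[[0,0.4,-0.003],-0.01,1]]';python3 - <<'E'
from h import *
import cv2
st();b=cams.get_image("side");c=cams.get_image("scene");w=cams.get_image("wrist")
cv2.imwrite("pics/w9.png",w)
cv2.imwrite("pics/c9.png",cv2.resize(c[145:290,235:400],None,fx=4,fy=4,interpolation=cv2.INTER_CUBIC));st()
E
```

```text
clock: 9.6
eef_pos: [553.1, 121.1, 32.8]
tool_rot: [1.501, 1.571, -1.675]
force: [0.6, 0.0, -5.3]
width: 13.1
t 9.6 p [553.11 121.14  32.83] F [ 0.56  0.   -5.31] T [0.31 0.01 0.04] w 13.090549245488123 q7 -1.4861490808562619 
R [[-0.0, -0.0352, -0.9994], [-0.0002, -0.9994, 0.0352], [-1.0, 0.0002, 0.0]]
t 9.75 p [553.09 121.98  32.8 ] F [ 0.52 -0.24 -5.63] T [ 0.32  0.02 -0.02] w 13.008715692749641 q7 -1.4862592120940419 
R [[-0.0, -0.0343, -0.9994], [0.0003, -0.9994, 0.0343], [-1.0, -0.0003, 0.0]]
```

View pics/w9.png

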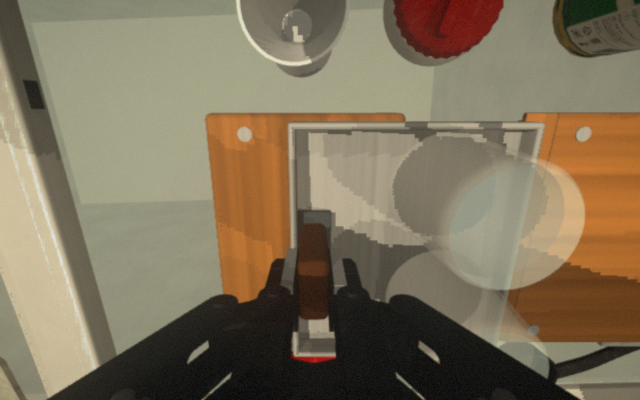

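View pics/c9.png

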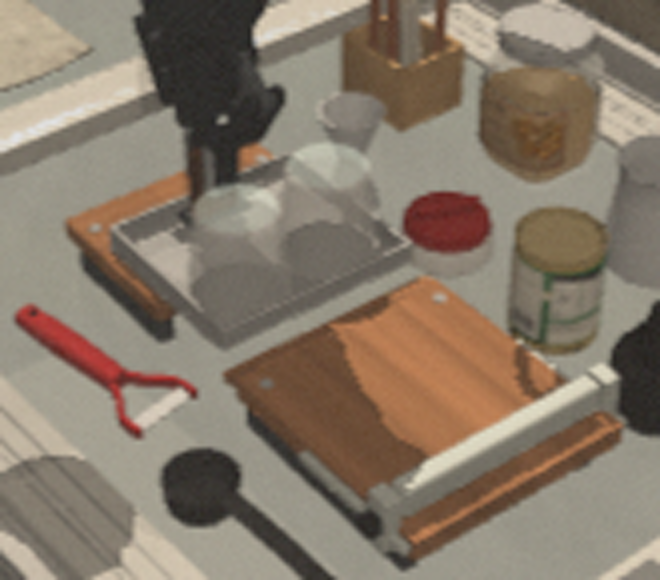

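```bash
python3 -m creep '[[[0,0.02,0],0,1],[[0,0.05,0],0,1],[[0,0.08,0],0,1],[[0,0.1,0],0,1],[[0,0.1,0],0,1]]'; python3 -m creep '[[[0,0.02,0],0,1],[[0,0.05,0],0,1],[[0,0.08,0],0,1],[[0,0.08,0],0,1]]';python3 - <<'E'
from h import *
import cv2
st();w=cams.get_image("wrist");b=cams.get_image("side")
cv2.imwrite("pics/w10.png",w);cv2.imwrite("pics/s10.png",cv2.resize(b[165:280,255:395],None,fx=5,fy=5,interpolation=cv2.INTER_CUBIC));st()
E
```

```text
clock: 10.25
eef_pos: [552.8, 111.0, 32.9]
tool_rot: [1.609, 1.571, -1.568]
force: [-0.1, -0.4, -5.3]
width: 13.1
clock: 10.65
eef_pos: [552.5, 102.8, 32.8]
tool_rot: [1.612, 1.57, -1.565]
force: [-0.8, -0.0, -6.4]
width: 12.9
t 10.65 p [552.47 102.77  32.85] F [-0.77 -0.03 -6.41] T [0.29 0.03 0.01] w 12.917370322849505 q7 -1.4576294387275286 
R [[0.0, -0.0356, -0.9994], [-0.0005, -0.9994, 0.0356], [-1.0, 0.0005, -0.0]]
t 10.75 p [552.49 103.53  32.83] F [-1.    0.2  -5.45] T [0.26 0.06 0.03] w 12.937213022114907 q7 -1.4578302167938821 
R [[-0.0, -0.035, -0.9994], [0.0001, -0.9994, 0.035], [-1.0, -0.0001, 0.0]]
```

View pics/w10.png

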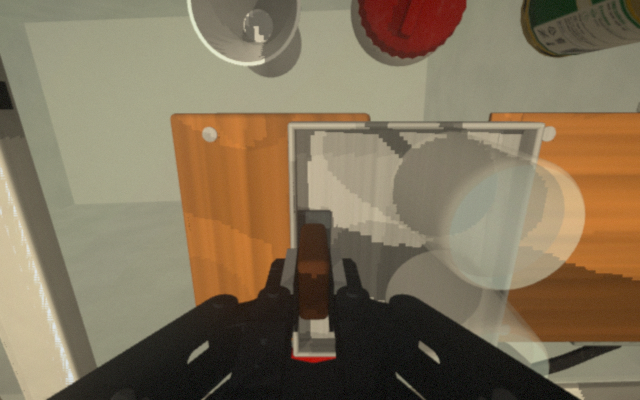

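View pics/s10.png

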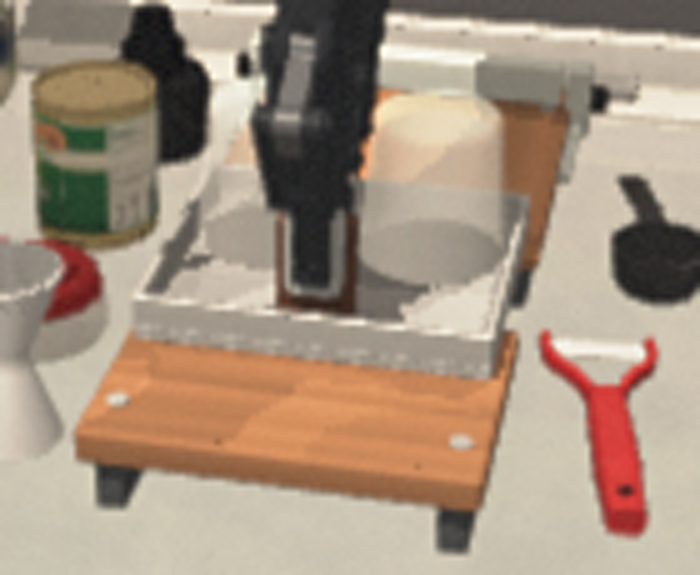

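```bash
python3 -m creep '[[[0,0.02,0],0,1],[[0,0.05,0],0,1],[[0,0.08,0],0,1],[[0,0.11,0],0,1],[[0,0.14,0],0,1],[[0,0.17,0],0,1],[[0,0.2,0],0,1],[[0,0.2,0],0,1]]'; python3 -m creep '[[[0,0.02,0],0,1],[[0,0.05,0],0,1],[[0,0.1,0],0,1],[[0,0.15,0],0,1],[[0,0.2,0],0,1],[[0,0.25,0],0,1],[[0,0.3,0],0,1],[[0,0.35,0],0,1],[[0,0.4,0],0,1],[[0,0.4,0],0,1]]';python3 - <<'E'
from h import *
import cv2
st();w=cams.get_image("wrist");b=cams.get_image("side");c=cams.get_image("scene")
cv2.imwrite("pics/w11.png",w);cv2.imwrite("pics/s11.png",cv2.resize(b[165:280,255:395],None,fx=5,fy=5,interpolation=cv2.INTER_CUBIC))
cv2.imwrite("pics/c11.png",cv2.resize(c[145:290,235:400],None,fx=4,fy=4,interpolation=cv2.INTER_CUBIC));st()
E
```

```text
clock: 11.55
eef_pos: [551.8, 82.9, 32.8]
tool_rot: [1.643, 1.57, -1.534]
force: [-0.3, 0.3, -5.4]
width: 13.2
clock: 12.55
eef_pos: [550.4, 42.4, 32.9]
tool_rot: [1.617, 1.57, -1.56]
force: [0.4, -0.1, -4.3]
width: 12.9
t 12.55 p [550.36  42.38  32.86] F [ 0.44 -0.11 -4.29] T [0.3  0.05 0.01] w 12.897604172163623 q7 -1.3632331516947833 
R [[0.0, -0.0361, -0.9993], [-0.0007, -0.9993, 0.0361], [-1.0, 0.0007, -0.0]]
t 12.7 p [550.4   43.81  32.8 ] F [-0.7  -1.32 -4.83] T [ 0.16 -0.01 -0.02] w 13.387335285344687 q7 -1.3635704462811609 
R [[-0.0, -0.0346, -0.9994], [0.0001, -0.9994, 0.0346], [-1.0, -0.0001, 0.0]]
```

View pics/w11.png

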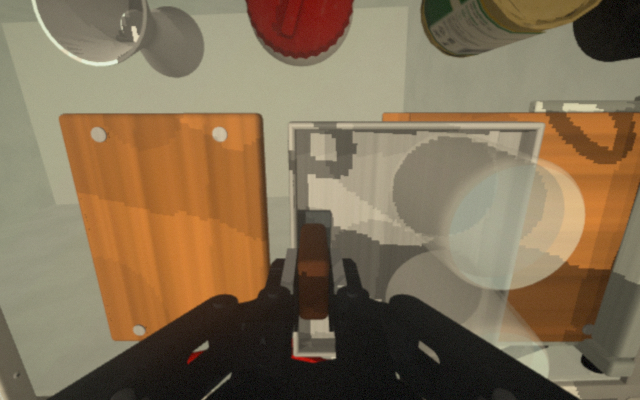

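View pics/c11.png

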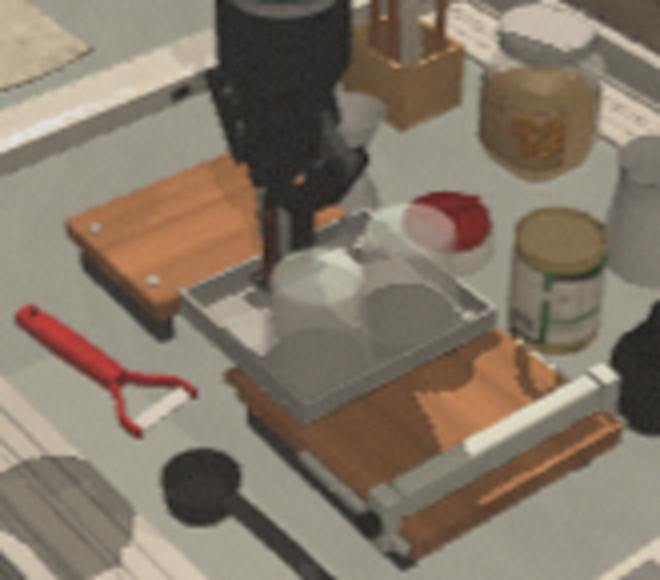

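View pics/s11.png

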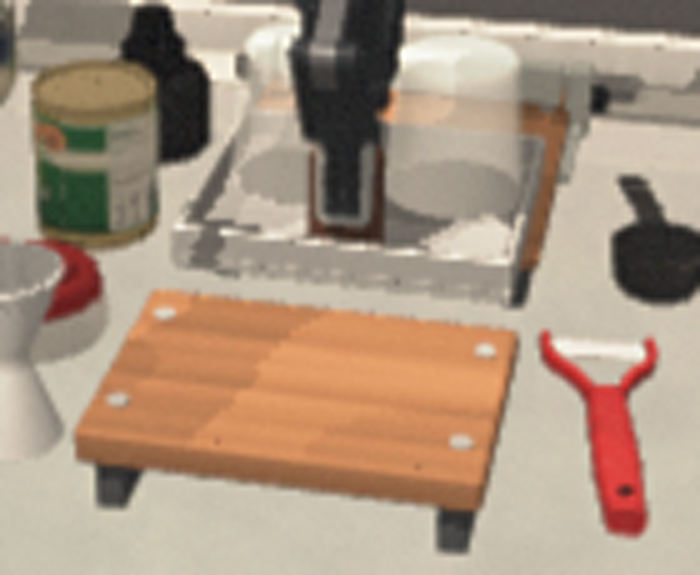

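```bash
python3 -m creep '[[[0,0.02,0],0,1],[[0,0.06,0],0,1],[[0,0.11,0],0,1],[[0,0.16,0],0,1],[[0,0.21,0],0,1],[[0,0.26,0],0,1],[[0,0.31,0],0,1],[[0,0.36,0],0,1],[[0,0.41,0],0,1],[[0,0.46,0],0,1],[[0,0.5,0],0,1],[[0,0.5,0],0,1],[[0,0.5,0],0,1]]'; python3 -m creep '[[[0.005,0,0],0,1],[[0.01,0,0],0,1],[[0.01,0,0],0,1]]';python3 - <<'E'
from h import *
import cv2
st();c=cams.get_image("scene");w=cams.get_image("wrist");st()
cv2.imwrite("pics/w12.png",w)
cv2.imwrite("pics/c12.png",cv2.resize(c[145:290,235:400],None,fx=4,fy=4,interpolation=cv2.INTER_CUBIC))
E
```

```text
clock: 14.0
eef_pos: [548.6, -6.3, 32.8]
tool_rot: [-0.67, 1.571, 2.437]
force: [0.3, -0.4, -4.1]
width: 13.0
clock: 14.3
eef_pos: [548.7, -6.1, 32.4]
tool_rot: [-2.442, 1.57, 0.665]
force: [-1.8, -0.1, 5.0]
width: 12.9
t 14.3 p [548.73  -6.1   32.44] F [-1.85 -0.1   4.96] T [-0.02  0.48 -0.05] w 12.94925136877204 q7 -1.285650514428353 
R [[0.0004, -0.0343, -0.9994], [0.0003, -0.9994, 0.0343], [-1.0, -0.0003, -0.0003]]
t 14.4 p [548.73  -6.06  32.42] F [-2.58 -0.41  5.3 ] T [-0.01  0.56 -0.  ] w 13.037587065086944 q7 -1.2856217794274534 
R [[0.0003, -0.0343, -0.9994], [0.0003, -0.9994, 0.0343], [-1.0, -0.0004, -0.0003]]
```

View pics/w12.png

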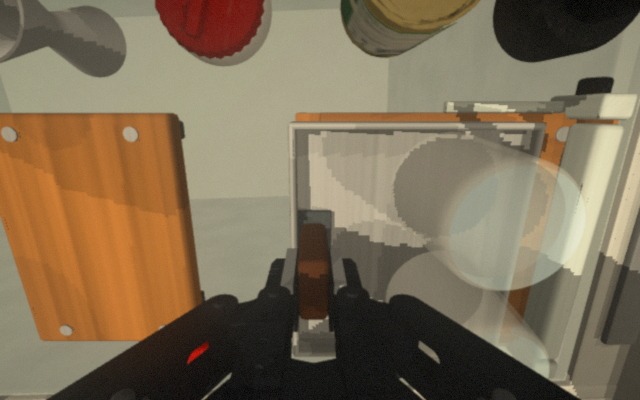

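View pics/c12.png

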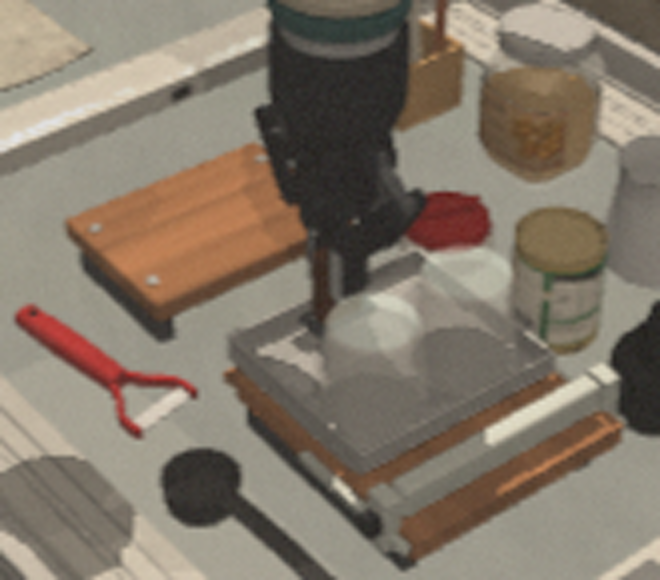

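```bash
python3 -m creep '[[[-0.005,0,0],0,1],[[-0.005,0.02,0],0,1],[[-0.005,0.05,0],0,1],[[-0.005,0.08,0],0,1],[[-0.005,0.11,0],0,1],[[-0.005,0.13,0],0,1],[[-0.005,0.15,0],0,1],[[-0.005,0.16,0],0,1],[[-0.005,0.16,0],0,1]]'; python3 -m creep '[[[0,0.01,0],0,1],[[0,0.02,0],0,1],[[0,0.02,0],0,1]]';python3 - <<'E'
from h import *
import cv2
st();w=cams.get_image("wrist");st()
cv2.imwrite("pics/w13.png",cv2.resize(w[90:390,430:640],None,fx=2,fy=2,interpolation=cv2.INTER_CUBIC))
E
```

```text
clock: 15.3
eef_pos: [548.5, -22.4, 32.4]
tool_rot: [3.136, 1.57, -0.04]
force: [0.4, 4.9, 3.0]
width: 12.9
clock: 15.6
eef_pos: [548.2, -24.0, 32.4]
tool_rot: [-2.296, 1.57, 0.812]
force: [0.8, 4.0, 3.0]
width: 12.8
t 15.6 p [548.2  -24.01  32.42] F [0.77 3.99 2.99] T [ 0.95 -0.09 -0.02] w 12.819800026944325 q7 -1.2584607236251397 
R [[0.0003, -0.0344, -0.9994], [0.0003, -0.9994, 0.0344], [-1.0, -0.0003, -0.0003]]
t 15.65 p [548.25 -24.03  32.44] F [-0.73  5.19  3.32] T [ 1.04 -0.08  0.05] w 12.885570770981252 q7 -1.25850476371019 
R [[0.0004, -0.0344, -0.9994], [0.0003, -0.9994, 0.0344], [-1.0, -0.0003, -0.0004]]
```

View pics/w13.png

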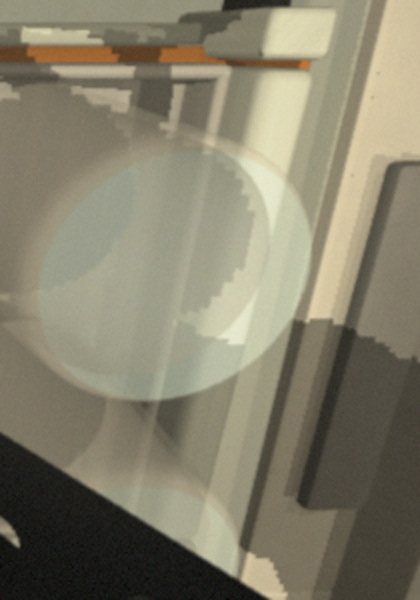

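```bash
python3 -m creep '[[[-0.005,0,0],0,1],[[-0.005,0,0],0,1],[[-0.005,0,0],0,1]]'; python3 - <<'E'
from h import *
import cv2
st();c=cams.get_image("scene");st()
cv2.imwrite("pics/c13.png",cv2.resize(c[200:290,285:395],None,fx=7,fy=6.5,interpolation=cv2.INTER_CUBIC))
E
```

```text
clock: 15.95
eef_pos: [547.6, -25.3, 32.5]
tool_rot: [1.032, 1.569, -2.145]
force: [0.7, 0.6, -2.8]
width: 13.0
t 15.95 p [547.57 -25.31  32.45] F [ 0.65  0.58 -2.77] T [ 0.27 -0.16  0.09] w 12.967060385067995 q7 -1.2587694133649439 
R [[-0.0008, -0.0352, -0.9994], [-0.0012, -0.9994, 0.0352], [-1.0, 0.0012, 0.0007]]
t 16.0 p [547.59 -25.32  32.45] F [ 0.29 -0.14 -3.17] T [ 0.12 -0.14  0.12] w 13.218759874380682 q7 -1.2588185637113354 
R [[-0.0007, -0.0352, -0.9994], [-0.0012, -0.9994, 0.0352], [-1.0, 0.0012, 0.0007]]
```

View pics/c13.png

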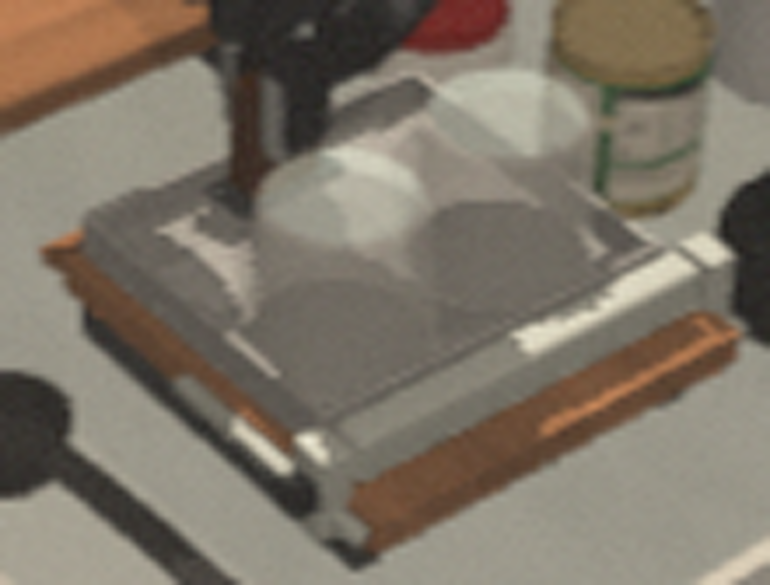

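```bash
for i in 1; do python3 -m creep '[[[0,0.01,0],0,1],[[0,0.01,0],0,1]]'; done
```

```text
clock: 16.2
eef_pos: [547.6, -25.6, 32.6]
tool_rot: [0.253, 1.57, -2.924]
force: [-0.4, 0.0, -4.2]
width: 13.1
```

```bash
python3 -m creep '[[[0,0.01,0],0,1],[[0,0.01,0],0,1]]'
```

```text
clock: 16.4
eef_pos: [547.6, -26.6, 32.6]
tool_rot: [0.332, 1.57, -2.845]
force: [-0.2, 0.0, -4.2]
width: 12.9
```

```bash
python3 -m creep '[[[0,0.01,0],0,1],[[0,0.01,0],0,1]]'
```

```text
clock: 16.6
eef_pos: [547.7, -27.7, 32.7]
tool_rot: [0.719, 1.57, -2.458]
force: [-0.3, 1.0, -4.8]
width: 13.0
```

```bash
python3 -m creep '[[[0,0.01,0],0,1],[[0,0.01,0],0,1]]'; python3 - <<'E'
from h import *
import cv2
c=cams.get_image("scene");w=cams.get_image("wrist");st()
cv2.imwrite("pics/c14.png",cv2.resize(c[200:290,285:395],None,fx=7,fy=6.5,interpolation=cv2.INTER_CUBIC))
cv2.imwrite("pics/w14.png",w)
E
```

```text
clock: 16.8
eef_pos: [547.7, -28.6, 32.7]
tool_rot: [0.837, 1.57, -2.339]
force: [-0.0, -0.0, -5.3]
width: 12.7
t 16.9 p [547.77 -28.61  32.72] F [ 0.47  0.83 -4.09] T [ 0.21  0.04 -0.02] w 12.834622279017436 q7 -1.2527974472215881 
R [[-0.0002, -0.0349, -0.9994], [-0.0003, -0.9994, 0.0349], [-1.0, 0.0003, 0.0002]]
```

View pics/c14.png

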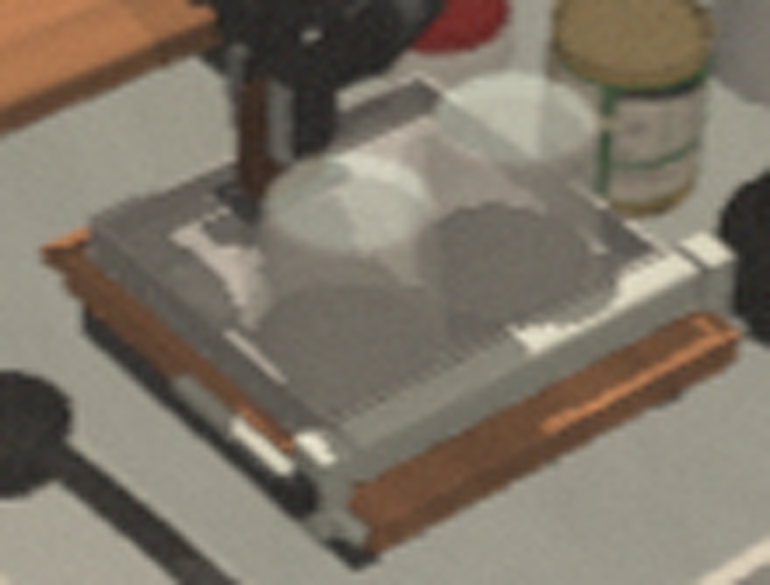

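View pics/w14.png

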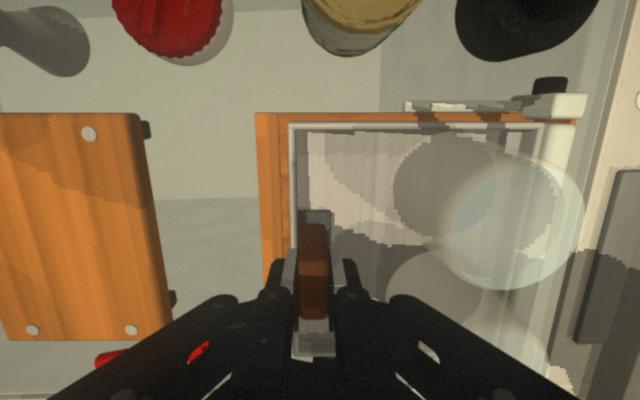

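```bash
python3 -m creep '[[[0,0.005,0],0,1],[[0,0.005,0],0,1]]'
```

```text
clock: 17.1
eef_pos: [547.8, -28.9, 32.8]
tool_rot: [0.385, 1.571, -2.792]
force: [-0.8, -0.2, -4.7]
width: 12.9
```

```bash
python3 -m creep '[[[0,0.005,0],0,1],[[0,0.005,0],0,1]]'
```

```text
clock: 17.3
eef_pos: [547.9, -29.4, 32.8]
tool_rot: [2.637, 1.571, -0.539]
force: [-0.7, 0.8, -5.7]
width: 12.9
```

```bash
python3 -m creep '[[[0,0.005,0],0,1],[[0,0.01,0],0,1],[[0,0.01,0],0,1]]'
```

```text
clock: 17.6
eef_pos: [547.8, -29.6, 32.8]
tool_rot: [-1.253, 1.57, 1.854]
force: [0.5, 1.8, -4.4]
width: 13.1
```

```bash
python3 -m creep '[[[0,0.005,0],0,1],[[0,0.005,0],0,1]]'
```

```text
clock: 17.8
eef_pos: [547.8, -29.6, 32.8]
tool_rot: [-1.334, 1.569, 1.774]
force: [0.4, 4.1, -3.2]
width: 12.9
```

```bash
python3 -m creep '[[[0,0.005,0],0,1],[[0,0.005,0],0,1]]'
```

```text
clock: 18.0
eef_pos: [547.7, -29.6, 32.9]
tool_rot: [-1.347, 1.569, 1.761]
force: [-0.5, 5.8, -2.7]
width: 12.6
```

Contact: the tool stopped at y≈-29.6 while Fy climbed from 0 to 5.8 N, still well below the bar's 14 N. One more small push, then hold.

```bash
python3 -m creep '[[[0,0.005,0],0,1],[[0,0.005,0],0,1],[[0,0.005,0],0,1],[[0,0.005,0],0,1]]'; python3 -c "
from h import *
st()"
```

```text
clock: 18.4
eef_pos: [547.8, -29.6, 32.9]
tool_rot: [-1.389, 1.568, 1.719]
force: [-1.0, 7.3, -2.7]
width: 13.2
t 18.4 p [547.76 -29.6   32.89] F [-1.04  7.28 -2.66] T [ 1.6   0.   -0.04] w 13.165737799106163 q7 -1.2476171894559251 
R [[-0.0004, -0.0333, -0.9994], [0.0024, -0.9994, 0.0333], [-1.0, -0.0024, 0.0004]]
```

```bash
python3 -m creep '[[[0.004,0,0],0,1],[[0.007,0,0],0,1],[[0.007,0,0],0,1],[[0.007,0,0],0,1]]'; python3 -c "
from h import *
st()"
```

```text
clock: 18.8
eef_pos: [547.8, -29.5, 32.5]
tool_rot: [-1.44, 1.568, 1.669]
force: [-1.2, 7.6, 1.0]
width: 13.1
t 18.8 p [547.76 -29.45  32.54] F [-1.17  7.58  1.04] T [ 1.44  0.23 -0.  ] w 13.06495323572128 q7 -1.2472209857262122 
R [[-0.0003, -0.033, -0.9995], [0.0026, -0.9995, 0.033], [-1.0, -0.0026, 0.0003]]
```

```bash
python3 -m creep '[[[0,-0.006,0],0,1],[[0,-0.01,0],0,1],[[0,-0.01,0],0,1]]'; python3 -m creep '[[[0,0,0],0,0.92],[[0,0,0],0,0.84],[[0,0,0],0,0.76],[[0,0,0],0,0.7],[[0,0,0],0,0.66],[[0,0,0],0,0.64],[[0,0,0],0,0.64]]'; python3 - <<'E'
from h import *
import cv2
st();c=cams.get_image("scene");w=cams.get_image("wrist")
cv2.imwrite("pics/c15.png",cv2.resize(c[200:290,285:395],None,fx=7,fy=6.5,interpolation=cv2.INTER_CUBIC))
cv2.imwrite("pics/w15.png",w)
E
```

```text
clock: 19.1
eef_pos: [547.8, -29.5, 32.5]
tool_rot: [-1.451, 1.569, 1.657]
force: [-1.8, 6.5, -0.5]
width: 12.8
clock: 19.8
eef_pos: [548.0, -31.2, 32.2]
tool_rot: [2.333, 1.57, -0.844]
force: [-0.6, -0.1, 0.3]
width: 30.9
t 19.8 p [547.97 -31.17  32.19] F [-0.59 -0.08  0.32] T [ 0.03 -0.04 -0.02] w 30.918420057295172 q7 -1.2486170920633932 
R [[0.0003, -0.0349, -0.9994], [-0.0004, -0.9994, 0.0349], [-1.0, 0.0004, -0.0004]]
```

View pics/c15.png

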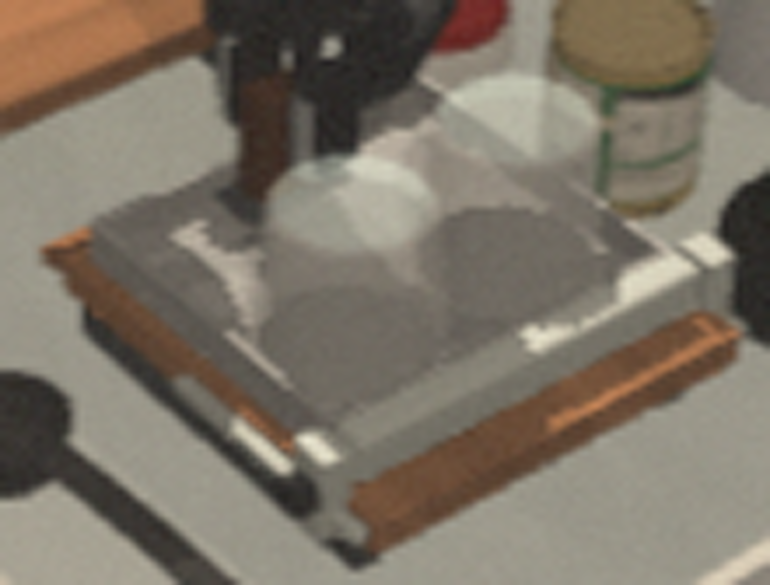

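View pics/w15.png

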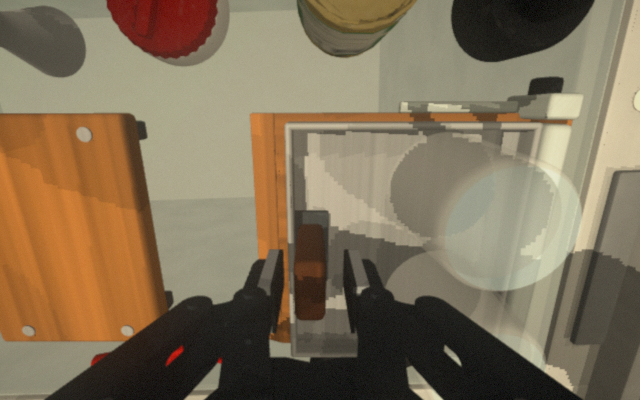

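```bash
python3 -m creep '[[[-0.05,0,0],0,0.64],[[-0.15,0,0],0,0.64],[[-0.35,0,0],0,0.64],[[-0.6,0,0],0,0.64],[[-0.9,0,0],0,0.64],[[-1,0,0],0,0.64],[[-1,0,0],0,0.64]]'; python3 -m creep '[[[-0.3,0,0],0,0.64],[[-0.6,0,0],0,0.64],[[-0.9,0,0],0,0.64],[[-0.9,0,0],0,0.64],[[-0.9,0,0],0,0.64]]'; python3 - <<'E'
from h import *
import cv2,pickle
st();c=cams.get_image("scene");b=cams.get_image("side");k=cams.get_calibration("wrist");pickle.dump(k,open("w16.pkl","wb"));w=cams.get_image("wrist")
cv2.imwrite("pics/c16.png",cv2.resize(c[145:290,235:400],None,fx=4,fy=4,interpolation=cv2.INTER_CUBIC))
cv2.imwrite("pics/w16.png",w)
cv2.imwrite("pics/s16.png",cv2.resize(b[165:280,255:395],None,fx=5,fy=5,interpolation=cv2.INTER_CUBIC))
E
```

```text
clock: 20.6
eef_pos: [549.2, -30.8, 134.1]
tool_rot: [-3.075, 1.567, 0.032]
force: [0.2, 0.3, -0.1]
width: 30.5
clock: 21.1
eef_pos: [547.3, -30.5, 221.4]
tool_rot: [-0.334, 1.57, 2.773]
force: [-0.4, 0.3, -1.0]
width: 30.7
t 21.1 p [547.34 -30.51 221.43] F [-0.36  0.32 -0.98] T [-0.06  0.02  0.02] w 30.735346964384448 q7 -1.3676645240644494 
R [[-0.0009, -0.0344, -0.9994], [0.0003, -0.9994, 0.0344], [-1.0, -0.0003, 0.0009]]
```

View pics/c16.png

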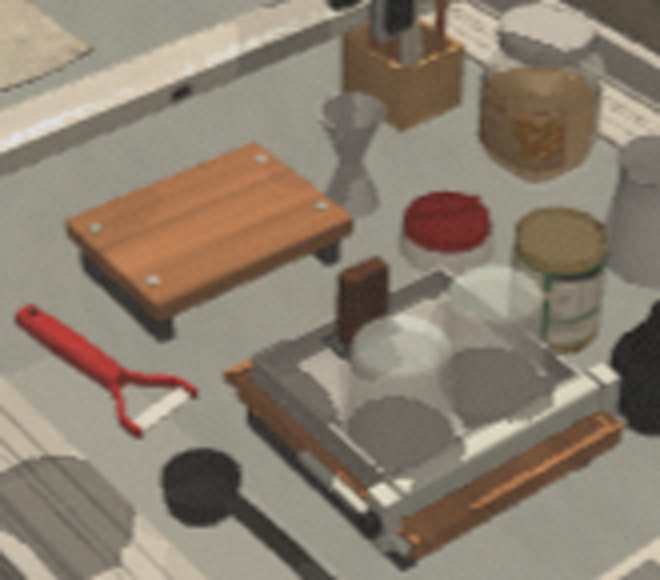

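View pics/w16.png

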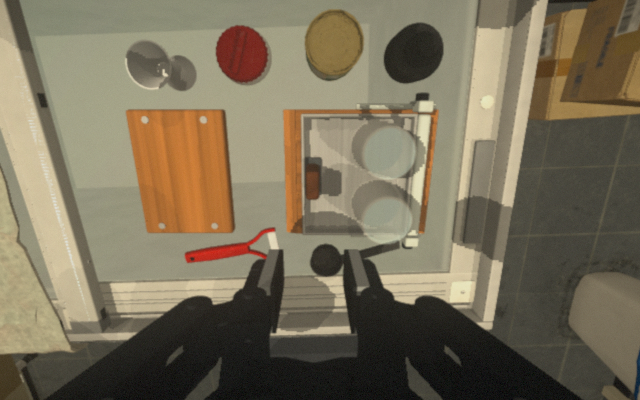

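View pics/s16.png

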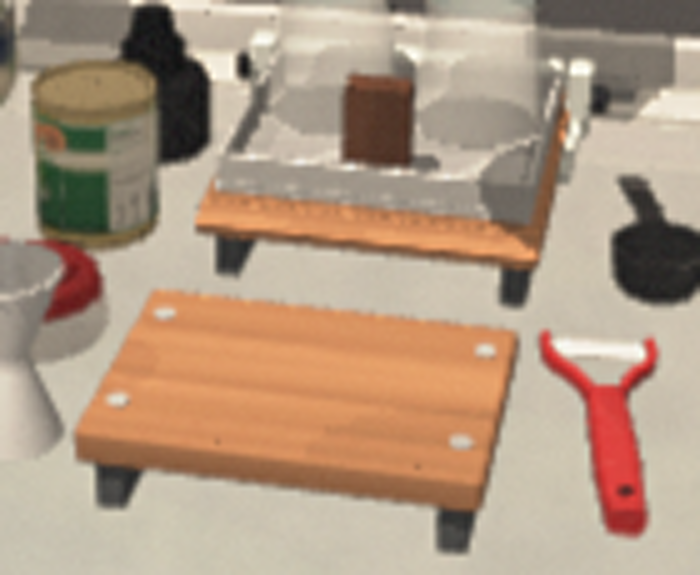

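```bash
python3 - <<'E'
import cv2
w=cv2.imread("pics/w16.png");cv2.imwrite("pics/w16a.png",cv2.resize(w[95:255,280:445],None,fx=3.7,fy=3.7,interpolation=cv2.INTER_CUBIC))
from h import *
import pickle
c=pickle.load(open("w16.pkl","rb"))
for l,u,v,z in[("tail rim R",302,114,59),("tail rim L",303,234,59),("nose rim R",413,115,59),("lip R",285,110,35),("lip L",287,232,35)]: print(l,ray(c,u,v,z))
E
```

```text
tail rim R [618.15199402 -21.02293829  59.        ]
tail rim L [480.25733742 -15.76270926  59.        ]
nose rim R [ 612.90607483 -139.02950112   59.        ]
lip R [622.79431003  -1.07628303  35.        ]
lip L [473.64033554   5.86030496  35.        ]
```

View pics/w16a.png

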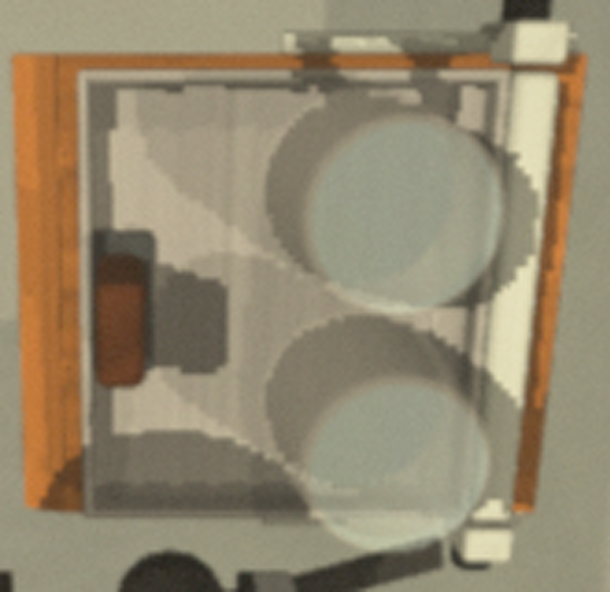

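```bash
python3 -c "
from cell import order
print(order.finish_job())"
```

```text
the job is handed in; nothing more can be done
None
```

The tray is across the gap, square against the stop bar and released, and the job is handed in. No verdict was reported.

**What I did:** I gripped the upright, slid the tray about 210 mm across the gap and felt for the bar. The tool stopped at y≈-29.6 while the force rose to about 7.5 N. I held that for about 0.6 s, set the tray's weight down on the stand, let go and backed straight up. The clock read about 21 s of the 53 s allowed.

**Last checks, from the pictures:**
- **Position:** the tray lies flat on the far stand, with its nose against the bar and no visible gap. It is about 1 mm off the stand's middle line and about 0.01 rad from square.
- **Surroundings:** both glasses are standing, the bar shows no movement, and the things around look untouched.
- **Robot:** it is clear of everything, with force readings near zero.

**What disagreed or went wrong:**
- **First grasp missed:** the fingertips were about 33 mm higher than the reported TCP position, so the first grasp closed on air just above the grip. It disturbed nothing, and I went lower by sight.
- **Height during the slide:** for much of the crossing, and again while feeling for the bar, the arm carried nearly all the tray's weight. It may have hovered slightly clear of the stands; the tool height changed by less than 1 mm.
- **Early push reading:** I pressed down slightly too hard just before reaching the bar. That gave about 5 N of friction, which could have been mistaken for contact. I took the weight off and felt for the bar again.
- **Bar position:** estimates of the bar's face from the wrist and side cameras differed by about 7 mm, so the final position came from touch.

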